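Set the hold-down screw of a jeweller's jig with its setting block

TASK

Take the thicker of the two wooden-gripped setting blocks and lay it flat on the jig's steel plate with its free end under the stop screw; then take the stubby driver from its wooden stand and turn the screw down (clockwise) until its sprung nose just drags on the block, lightly touching and pressed in about 1 to 2 mm, never jammed. Stand the driver back in its stand, and only then draw the block out from under the nose and lay it flat on the bench clear of the jig, leaving the screw as set. Turn the screw only with the driver, and leave the thin block, hammer, file, jar and bowl where they lie.

Things in the scene. Friction and masses are not known exactly. Their poses are not given: they have to be found in the camera images.
- anvil (a point): fixed steel jig: point on top of its flat plate, straight under the screw's axis, 12 mm above the bench. z up, x along the plate, y across it towards its posts. The plate is 150 (x) x 104 mm, 12 mm thick, from x = -100 mm (its open side, facing the robot) to x = +50 mm from this point
- slot (a point): centre of the floor of the open straight slot in the screw's brass head, on its axis, 74 mm above the plate at joint 0, lower as it is turned in. x along the slot (26 mm long, open at both ends, the same after a half turn), z up. The slot is 8 mm wide for the lowest 7 mm, then flares to 16 mm at the head's top, 11 mm above this point. Head 34 mm across, above the bridge
- screw (a joint): turn of the stop screw, rad, growing clockwise seen from above, which drives it down: steep thread, 16 mm per turn (2.546 mm per rad), range -0.1 to 4.6. At 0 the free nose tip is 25 mm above the plate, 7 mm above the top of the 18 mm block laid there (touch at 2.75). Stiff (0.06 N m); stays where it is left
- nose (a joint): how far the screw's sprung nose is pressed up into it, m: 0 free, at most 0.006; spring about 1.2 N per mm from a preload of 0.6 N
- nose_tip (a point): lowest point of the sprung round nose (9 mm across) at the lower end of the screw, on its axis; rises as the nose is pressed in
- block_grip (a point): the thicker setting block, loose, 0.13 kg: centre of its upright square wooden grip, 16 x 16 mm, 34 mm high, on the tail of an aluminium bar 90 (x) x 24 (y) x 18 mm thick. It is 35 mm above the bar's underside and 34 mm from the bar's middle towards -x; the free end is 79 mm in +x from this point. z up. The bar's top is bare from 8 to 79 mm in x from this point
- block_mark (a point): point on the flat top of the same block's bar, midway across, 59 mm in x from the grip's centre and 20 mm short of the free end, 18 mm above its underside: the place to bring under the nose
- driver_grip (a point): the stubby driver, loose, about 0.12 kg, standing tip down in its stand: centre of its square wooden handle, 26 x 26 mm and 58 mm high (29 mm above and below this point), flats along x and y. Below the handle comes a round brass collar 32 mm across, 6 mm thick, then a 9 mm shank. z up
- driver_tip (a point): middle of the lower edge of the driver's flat blade, 80 mm below the handle's centre. The blade is 16 mm wide along x, 4 mm thick along y, 14 mm high, the same after a half turn. The collar's underside is 45 mm above this point
- stand: fixed wooden stand 66 x 66 mm, 55 mm high; origin at the centre of its underside on the bench. A round upright hole 22 mm across (3 mm chamfer) goes through its middle: the driver hangs in it by its collar on the top face, blade tip 10 mm above the bench, any yaw
- thin_grip (a point): the thin setting block, NOT to be used: same plan and grip as the block, but its bar is only 10 mm thick (grip centre 27 mm above its underside, at x = -34 mm); the two blocks may lie either way round
- hammer: bystander: hammer about 0.3 m long on the far part of the bench
- file: bystander: flat file with a round wooden handle, about 0.23 m long
- pot: bystander: glass jar, 52 mm across, 60 mm high
- dish: bystander: white ceramic bowl, 70 mm across, 30 mm high
- block: the thicker block itself: origin at the middle of its underside
- driver: the driver itself: origin at the middle of the blade's lower edge
- jig: the jig itself: origin on the bench under the screw's axis, 12 mm below anvil, same axes. Two posts 28 (x) x 20 (y) mm stand at y = -42 and +42 mm (64 mm free between them) and carry a bridge 28 mm long in x, 104 mm in y, its underside 44 mm and its top 56 mm above the plate; the screw passes down through the bridge
- stem: the stop screw with its head and nose, in the jig: origin at the slot's floor
Not all that is in view belongs to the job. What is shaped like the stand but green is not meant. What is shaped like the jig but orange or red is not meant.

How it is judged (in metres and radians):
On the way, in this order (a step that is already met when the one before it is completed fails the run):
1. the thick block lies flat on the jig's plate with its free end under the nose, which is not pressed (x of block_mark in the frame of anvil between -0.016 and 0.016 m and y of block_mark in the frame of anvil between -0.01 and 0.01 m and z of block_mark in the frame of anvil between 0.0165 and 0.0195 m and value of joint nose below 0.0003 m), for 0.2 s.
2. with the driver's blade in the slot, the screw is turned down until the nose drags on the block: pressed in 0.4 to 3.0 mm (x of block_mark in the frame of anvil between -0.016 and 0.016 m and y of block_mark in the frame of anvil between -0.01 and 0.01 m and z of block_mark in the frame of anvil between 0.0165 and 0.0195 m and value of joint nose between 0.0004 and 0.003 m and distance between driver_tip and slot below 0.01 m), for 0.2 s.
3. the driver stands home in its stand, the nose still dragging on the block (x of block_mark in the frame of anvil between -0.016 and 0.016 m and y of block_mark in the frame of anvil between -0.01 and 0.01 m and z of block_mark in the frame of anvil between 0.0165 and 0.0195 m and value of joint nose between 0.0004 and 0.003 m and horizontal distance between driver_tip and stand below 0.008 m and z of driver_tip in the frame of stand below 0.0125 m and angle between driver_tip's own z axis and vertical below 0.09 rad), for 0.2 s.
At the end, for the whole second after the job is handed in: The thick block lies flat and still on the bench, off the jig and not touching it (mark over 55 mm from the screw axis); the driver is upright in its stand, collar within 2.5 mm of its top; the free nose tip is 14.7 to 17.8 mm above the plate (0.2 to 3.3 mm less than the block) (horizontal distance between driver_tip and stand below 0.008 m and z of driver_tip in the frame of stand below 0.0125 m and angle between driver_tip's own z axis and vertical below 0.09 rad and z of nose_tip in the frame of anvil between 0.0147 and 0.0178 m and height (world z) of block_grip between 0.032 and 0.038 m and angle between block_grip's own z axis and vertical below 0.05 rad and horizontal distance between block_mark and anvil above 0.055 m and contact force between block and jig below 0.2 N and value of joint nose below 0.0003 m and linear speed of each of block, driver below 0.01 m/s).
It fails at once if the nose is jammed: pressed in more than 4.5 mm (value of joint nose above 0.0045 m).
It fails at once if the fingers touch the screw (contact force between stem and the fingers above 1 N).
It fails at once if the thin block, hammer, file, jar or bowl is moved more than 25 mm (distance of any of thin_grip, hammer, file, pot, dish from where it was at the start of the episode above 0.025 m).
It also fails if it takes over 72 s, if anything falls off the work surface, if the arm or the gripper's body presses on something with over 40 N, if the wrist force passes 120 N, or if a joint passes its speed limit or range.

ROBOT

A 7-joint arm with a two-finger parallel gripper is mounted at the origin on the work surface. World frame = base frame: x ahead of the robot, y to its left, z up, the work surface at z = 0. Lengths are in m, angles in degrees, forces in N, time in s.
With the tool pointing down it reaches from about 0.425 to 1.025 m from the base axis. Payload 3.6 kg.
Tool frame: the origin (TCP) lies at the very end of the fingers, on their centre line; the grasp point (between the pads) lies arm.grip_depth behind it (arm.grip_depth is the distance from the TCP to the grasp point, in m); z points along the fingers, y is the line along which they close (so a half turn about z gives the same grasp; the last joint's range is limited). The gripper opens to 85 mm and grips with 20 to 120 N. Pads are 22 mm wide; open, the fingers measure 114 mm over their backs; the gripper's body (76 mm by 85 mm) begins 54 mm behind the grasp point. The pads swing forward as they close: fully open they stand 13 mm farther back than shut.
Start: joints at [66.377, 33.873, 2.773, 92.16, -1.908, 54.013, -1.931], TCP at [0.227, -0.688, 0.231] pointing down, gripper open.
Joint ranges: [-153.93, 153.93], [-27.13, 128.08], [-72.61, 78.16], [10.71, 143.7], [-87.88, 267.88], [4.46, 118.87], [-176.78, 176.78]. Speed limits (degrees/s): [147.25, 147.25, 180, 180, 180, 180, 180].

INTERFACE

Orientations are given as a 3x3 rotation matrix whose columns are the frame's x, y, z axes.
In Python, from workcell import telemetry, cams, finish_job, arm gives the robot as it stands.
- The arm moves only by the shell command python3 -m creep 'ROWS'. ROWS is JSON, one flat list of numbers, 5 for each row, row after row: the finger opening in cm, from 0 to 8.54, then the shift along the tool's x, y, z in cm, then the turn about the tool's z in rad. A call has 1 to 5 rows; each row shifts and turns the commanded pose from where the row before left it, along the tool's axes as they then stand; what a row does not reach is not made up. A row lasts 1/10 s, in which the tool goes at most 50 mm and 8.59 degrees, less where a joint would pass 70% of its speed; a pose out of reach is approached as far as the arm can. A call is refused whole if a number of a shift passes 5 or a number of a turn 0.15, either way. A call with a gripper value outside its range is refused whole. The fingers move at their own pace and stop on an object; the grip force is fixed at half the most. Time passes only in rows, so rows that do not move let the fingers close. It gives the time, the measured TCP pose, the force, the opening and the grip force at its end, in the units of the state.
- telemetry.get_state(): the state, without advancing time (a new reading comes with each control period).
- cams.snapshot(name): name is "scene" or "top"; returns a dict with "img" (384x512x3 uint8, red, green, blue), "range_z" (384x512 float32, m along the optical axis (not along the pixel's ray), 0 where there is no reading), "fx", "fy", "cx", "cy" (pixels), "R" (3x3) and "t" (3): a world point X has camera coordinates R X + t. Camera axes: x right, y down, z forward; pixel columns grow to the right and rows downward; lengths in m; the calibration is good to about 2 mm. A picture is of the moment at which its call begins.
- finish_job(): hands the job in; it is judged then, once.
The state is a dict: "time_s": time; "qpos": joint angles; "qd": joint speeds; "joint_torque": joint torques, N m; "tool_pos": TCP position; "eef_rot": TCP orientation; "ft_force": force on the tool from outside, world axes, zero at the start; "moment": the same for the moment, N m; "gripper_width": finger opening in m; "finger_force": force on a finger pad.
Only numpy, scipy, OpenCV 4.12 (cv2) and the standard library are available. Lean on these libraries where they do the work, as an engineer would, in place of code of your own. Each camera call takes 0.05 s, during which the arm holds its last target. There are 200 camera calls.

## Working session

There is one attempt and no reset: what is moved stays moved. The work goes in short steps, Python scripts to look and compute and a shell command to move; the robot and the scene stay as the last step left them, time stands still between calls to the robot, and variables do not carry over. Pictures are saved under pics/ and viewed, at most 10 in all, crops included, and the job is handed in when it is done.

```bash
mkdir -p pics
python3 - <<'E'
from workcell import telemetry,cams,arm
import cv2,numpy as np
for n in("scene","top"):
    s=cams.snapshot(n); np.savez(f"{n}0.npz",**s); cv2.imwrite(f"pics/{n}0.png",cv2.resize(s["img"][...,::-1],(800,600),interpolation=cv2.INTER_CUBIC))
    print(n,s["fx"],s["cx"],s["cy"],s["R"],s["t"])
st=telemetry.get_state();print(st);print(arm.grip_depth)
E
```

```text
scene 498.163203766624 254.22760243993412 189.07820005474264 [[-0.82290873  0.56802998 -0.01277339]
 [ 0.37615887  0.52781938 -0.76151901]
 [-0.42582359 -0.63146547 -0.64801669]] [ 0.42440956 -0.14851909  1.7065357 ]
top 433.3734892788212 251.65328828294759 198.04378301857807 [[-0.00307807 -0.99997803 -0.00587136]
 [-0.99368738  0.00371704 -0.11212305]
 [ 0.11214241  0.00548917 -0.99367698]] [0.03407571 0.54170034 1.20059667]
{'time_s': 0.1, 'qpos': array([66.376235  , 33.92097105,  2.76972655, 92.22828768, -1.90739692,
       54.01446807, -1.92974391]), 'qd': array([-0.00179762, -0.03245348, -0.00374584, -0.25161027,  0.08475858,
        0.05497068,  0.03726289]), 'joint_torque': array([ 4.35146416e-03, -5.50001192e+01,  1.55319214e+00, -1.98825127e+01,
        9.73909919e-03,  3.83935083e-03,  6.66583844e-06]), 'tool_pos': array([ 0.22699339, -0.68775891,  0.23025495]), 'eef_rot': array([[ 9.49584604e-01,  3.13509929e-01, -7.77549892e-04],
       [ 3.13510861e-01, -9.49582715e-01,  1.89942790e-03],
       [-1.42858430e-04, -2.04743783e-03, -9.99997894e-01]]), 'ft_force': array([-0.83947218,  0.2753652 , -0.28897048]), 'moment': array([-0.0130838 , -0.02813741,  0.02535496]), 'finger_force': 0.0, 'gripper_width': 0.08536034508851202}
0.0187
```

View pics/scene0.png

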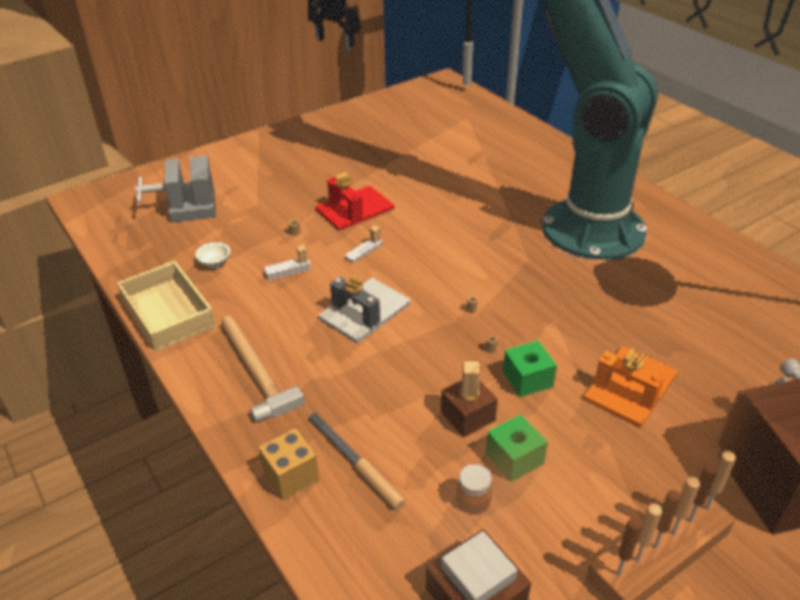

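View pics/top0.png

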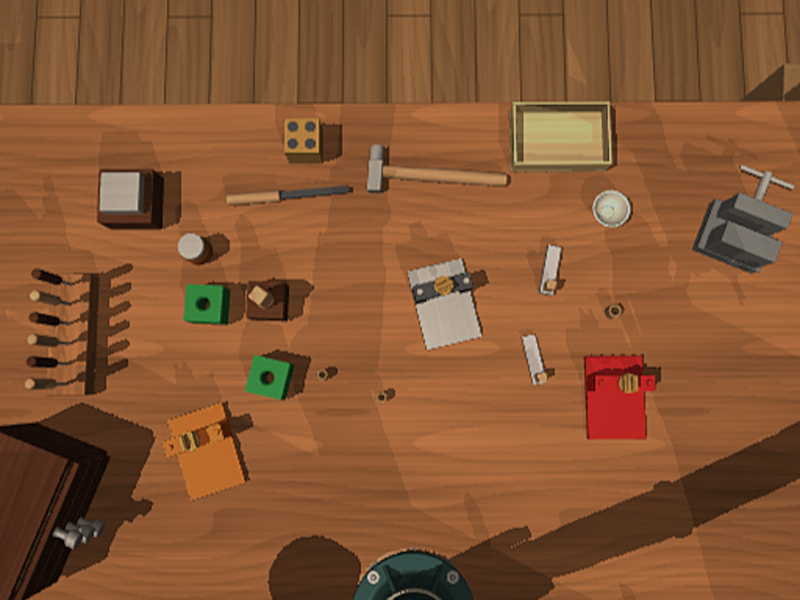

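The scene and top pictures show these candidates (top-view pixels):
- **Setting blocks:** (551,268) and (535,358).
- **Jigs:** grey (445,300); the red (615,395) and orange (205,450) ones are decoys.
- **Stands:** brown with the driver (267,298); the green ones (206,303) and (269,377) are decoys.

Next I'll check heights and take a close composite crop.

```bash
cat > h.py <<'E'
import numpy as np,cv2
def world(s):
    z=s["range_z"].astype(float);v,u=np.mgrid[:z.shape[0],:z.shape[1]]
    c=np.stack([(u-s["cx"])/s["fx"]*z,(v-s["cy"])/s["fy"]*z,z],-1)
    return (c-s["t"])@s["R"]
def pix(s,u,v,h):
    "world point at height h on the ray of pixel u,v"
    d=np.array([(u-s["cx"])/s["fx"],(v-s["cy"])/s["fy"],1])@s["R"]; o=-s["t"]@s["R"]
    return o+d*(h-o[2])/d[2]
def crop(s,u0,v0,w,h,k): return cv2.resize(s["img"][v0:v0+h,u0:u0+w,::-1],None,fx=k,fy=k,interpolation=cv2.INTER_CUBIC)
E
python3 - <<'E'
from h import *
t=dict(np.load("top0.npz"));s=dict(np.load("scene0.npz"))
W=world(t)
def hm(u0,v0,w,h):print((W[v0:v0+h,u0:u0+w,2]*1000).round().astype(int))
np.set_printoptions(linewidth=250)
print("A");hm(344,154,18,38)
print("B");hm(332,210,22,38)
a=crop(t,325,150,50,100,6)   # blocks 300x600
b=crop(t,255,160,60,66,5)    # jig 300x330
c=crop(t,150,170,40,40,6)    # driver
d=crop(s,165,140,90,40,5)
o=np.zeros((600,800,3),np.uint8);o[:600,:300]=a;o[:330,300:600]=b;o[350:590,300:540]=c;o[350:550,545:800]=d[:,:255]
cv2.imwrite("pics/c1.png",o)
E
```

```text
A
[[  -6    4    0    4   -2    4   -1   -6   -1    2   -2   -1    0    1    3    0   -3    1]
 [   2   -1    2   -1    2   -3    0    4   -2    2   -4    2   -2   -1   -1   -1   -1    4]
 [  -3    2    1   -2   -2   -1    1    1   -2    2   -3    1    1    0   -1   -2    3   -2]
 [   4   -3   -1    1    0    1    1   18    0   -5   -1   -1   -1   -1   -2   -3    0    1]
 [  -4    5    1    1    0    3   10   19   21   19   16   16   21   -2   -4   -2   -1    6]
 [  -1    0   -4   -2   -3   -2   18   13   17   16   14   17   18   19   17   -4    2    1]
 [   0   -1    0    3    0    1   21   19   17   16   17   20   13   15   16   -6   -4   -3]
 [   2    0    4    4   -1    6   22   17   17   16   15   15   20   18   12    2   -1    0]
 [  -8    1    3    2   -1    8   18   22   16   19   18   20   16   17   19   -1   -5    0]
 [   0    1    1    2    1   13   16   13   19   18   19   12   13   17    3   -2    2    2]
 [  -3   -4   -2   -2    0   14   17   16   16   19   18   18   16   11    0   -4    2   -7]
 [  -3    2    2   -5    0   12   19   16   23   19   19   17   19   18   -
[... 6033 characters left out ...]
   -2    1    0    0]
 [   2   -4    2    0    1    1   -4    0    8   12   18   29   40   44   43   42   44   44    3    2   -1    6]
 [   1    2   -2   -1    2   -1   -3    2    2    9   14   29   39   44   45   46   47   49   42   -1   -4    1]
 [  -3   -3   -4    1   -2   -1    3    1    3    9    9   24   38   42   46   41   41   14   -3   -5   -3    1]
 [   0   -2   -2    1    4   -2    3    4   -1    7   10    8   11   14   11   -5   -3    0   -6   -3    4   -2]
 [   1    6   -1   -2   -3    0    2    2   -1    6    7    0    2    0    1   -1    1 1254   -2    6    1    2]
 [  -6    2   -2    4    1    1    2   -5    1    0   -1   -1    3   -1   -3   -3   -6    3    3   -2    0    0]]
```

View pics/c1.png

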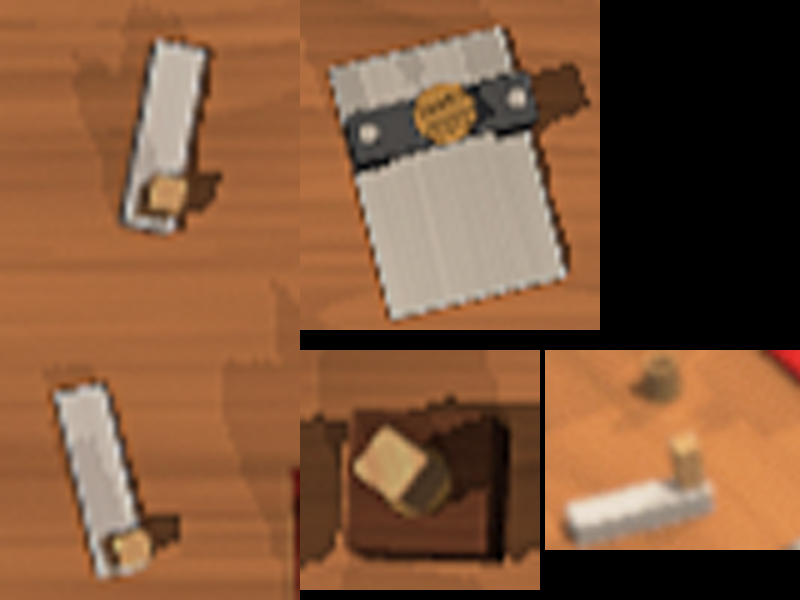

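The crop shows the upper block (A) with an 18 mm bar, so it's the thick one, and B has a 10 mm bar. The grey jig's brass head is at about (445,113) in the crop, and the driver handle is rotated in the brown stand. Next I'll fit poses.

```bash
cat >> h.py <<'E'
def reg(s,W,u0,v0,w,h,lo,hi,name=""):
    P=W[v0:v0+h,u0:u0+w].reshape(-1,3);P=P[(P[:,2]>lo)&(P[:,2]<hi)]
    r=cv2.minAreaRect((P[:,:2]*1000).astype(np.float32))
    print(name,len(P),"mean",P.mean(0).round(4),"rect c",np.round(r[0],1),"size",np.round(r[1],1),"ang",round(r[2],1));return P
E
python3 - <<'E'
from h import *
for n in("top","scene"):
    s=dict(np.load(n+"0.npz"));W=world(s)
    if n=="top":
        reg(s,W,340,150,26,42,.010,.026,"bar");reg(s,W,340,150,26,42,.044,.06,"grip top")
        reg(s,W,258,162,54,62,.007,.017,"plate");reg(s,W,258,162,54,62,.060,.076,"bridge");reg(s,W,258,162,54,62,.085,.108,"head")
        reg(s,W,152,172,36,36,.046,.064,"standtop");reg(s,W,152,172,36,36,.111,.128,"handle top")
    V=lambda x:x*.64
t=dict(np.load("top0.npz"))
f=lambda u,v,h,u0,v0,k:pix(t,u0+(u+.5)/k-.5,v0+(v+.5)/k-.5,h).round(4)
print("bar corners",[f(u,v,.018,325,150,6) for u,v in((156,42),(208,48),(176,234),(124,222))])
print("grip",f(170,193,.052,325,150,6))
print("plate corners",[f(u-300,v,.012,255,160,5) for u,v in((330,68),(503,27),(568,275),(393,318))])
print("head",f(445-300,113,.097,255,160,5), "bridge screws",[f(u-300,v,.068,255,160,5) for u,v in((368,133),(517,97))])
print("handle",[f(u-300,v-350,.119,150,170,6) for u,v in((385,427),(430,463),(397,502),(355,466))])
print("stand",[f(u-300,v-350,.055,150,170,6) for u,v in((352,412),(492,414),(490,552),(350,552))])
E
```

```text
bar 228 mean [ 0.6209 -0.2569  0.0173] rect c [ 615.7 -256.8] size [25.2 89.7] ang 77.6
grip top 37 mean [ 0.5823 -0.2497  0.0511] rect c [ 582.4 -249.7] size [18.1 14.6] ang 87.8
plate 1359 mean [ 0.5448 -0.0622  0.0116] rect c [552.2 -50.7] size [150.3 124.2] ang 13.2
bridge 280 mean [ 0.5774 -0.0535  0.0676] rect c [578.1 -54.4] size [ 28.9 103.4] ang 13.2
head 58 mean [ 0.578  -0.0544  0.0912] rect c [576.4 -54.6] size [26.  26.1] ang 25.9
standtop 431 mean [0.5558 0.2596 0.0543] rect c [557.6 262.3] size [66.9 66.5] ang 87.6
handle top 96 mean [0.5568 0.2615 0.1176] rect c [557.1 262.2] size [25.4 25.3] ang 53.2
bar corners [array([ 0.663 , -0.2547,  0.018 ]), array([ 0.66  , -0.2797,  0.018 ]), array([ 0.5695, -0.2616,  0.018 ]), array([ 0.5754, -0.2369,  0.018 ])]
grip [ 0.5842 -0.2515  0.052 ]
plate corners [array([0.6164, 0.0061, 0.012 ]), array([ 0.6401, -0.0946,  0.012 ]), array([ 0.4955, -0.1298,  0.012 ]), array([ 0.4712, -0.0292,  0.012 ])]
head [ 0.577  -0.0544  0.097 ] bridge screws [array([ 0.5703, -0.0138,  0.068 ]), array([ 0.5901, -0.0963,  0.068 ])]
handle [array([0.5744, 0.2645, 0.119 ]), array([0.5583, 0.2443, 0.119 ]), array([0.541 , 0.2586, 0.119 ]), array([0.557 , 0.2774, 0.119 ])]
stand [array([0.5911, 0.2936, 0.055 ]), array([0.5899, 0.2281, 0.055 ]), array([0.5252, 0.2281, 0.055 ]), array([0.5254, 0.2931, 0.055 ])]
```

```bash
cat > go.py <<'E'
import sys,numpy as np
from workcell import telemetry
st=telemetry.get_state();R=st["eef_rot"];p=st["tool_pos"]
yaw=np.arctan2(R[1,0],R[0,0])
if len(sys.argv)>1:
    x,y,z,a=map(float,sys.argv[1:5]); d=R.T@(np.array([x,y,z])-p)*100
    t=yaw-np.radians(a); t=(t+np.pi/2)%np.pi-np.pi/2
    print("shift cm",d.round(2),"turn",round(t,3))
print("t",round(st["time_s"],2),"pos",p.round(4),"yaw",round(np.degrees(yaw),1),"tilt",R[:2,2].round(3),"F",st["ft_force"].round(1),"M",st["moment"].round(2),"w",round(st["gripper_width"],4),"ff",round(st["finger_force"],1),"q",st["qpos"].round(0))
E
python3 -m creep '[8.5,4,-2.5,0,0, 8.5,4,-2.5,0,0, 8.5,4,-2.5,0,0, 8.5,4,-2.5,0,0, 8.5,4,-2.5,0,0]'
python3 -m creep '[8.5,4,-2.5,0,0, 8.5,4,-2.5,0,0, 8.5,4,-2.5,0,0, 8.5,4,-2.5,0,0, 8.5,4,-2.5,0,0]'
python3 -m creep '[5,2,-1,0,0.13, 5,0,0,0,0.13, 5,0,0,0,0.13, 5,0,0,0,0.13, 5,0,0,0,0]'
python3 go.py 0.584 -0.251 0.12 -12
```

```text
time_s: 0.6
tool_pos: [0.3787, -0.5052, 0.2309]
eef_rot: [[0.95, 0.313, -0.0], [0.313, -0.95, 0.001], [-0.0, -0.001, -1.0]]
ft_force: [0.9, -0.0, 0.5]
gripper_width: 0.085
finger_force: 0.0
time_s: 1.1
tool_pos: [0.5294, -0.324, 0.231]
eef_rot: [[0.95, 0.313, -0.001], [0.313, -0.95, 0.0], [-0.001, -0.0, -1.0]]
ft_force: [0.1, -0.5, -0.0]
gripper_width: 0.0851
finger_force: 0.0
time_s: 1.6
tool_pos: [0.5444, -0.3095, 0.2308]
eef_rot: [[0.98, -0.199, -0.001], [-0.199, -0.98, 0.0], [-0.001, 0.0, -1.0]]
ft_force: [0.2, 0.4, 0.5]
gripper_width: 0.0501
finger_force: 0.0
shift cm [ 2.73 -6.52 11.08] turn 0.009
t 1.6 pos [ 0.5444 -0.3095  0.2308] yaw -11.5 tilt [-0.001  0.   ] F [0.2 0.4 0.5] M [-0.   -0.01 -0.  ] w 0.0501 ff 0.0 q [ 20.  27.   8. 106.  -5.  48. -71.]
```

```bash
python3 -m creep '[5,1.35,-3.26,0,0, 5,1.35,-3.26,0,0, 5,0,0,4,0, 5,0,0,4,0, 5,0,0,3,0]'
python3 -m creep '[5,0,0,4,0, 5,0,0,3,0, 5,0,0,1.5,0, 5,0,0,0,0]'
python3 go.py 0.584 -0.251 0.023 -12
```

```text
time_s: 2.1
tool_pos: [0.5833, -0.2505, 0.1191]
eef_rot: [[0.981, -0.196, -0.002], [-0.196, -0.981, 0.001], [-0.002, -0.001, -1.0]]
ft_force: [0.5, -0.3, -0.9]
gripper_width: 0.0502
finger_force: 0.0
time_s: 2.5
tool_pos: [0.5825, -0.2508, 0.0342]
eef_rot: [[0.98, -0.198, -0.004], [-0.198, -0.98, 0.002], [-0.004, -0.001, -1.0]]
ft_force: [-1.3, 0.6, 0.3]
gripper_width: 0.0501
finger_force: 0.0
shift cm [ 0.16 -0.01  1.11] turn 0.01
t 2.5 pos [ 0.5825 -0.2508  0.0342] yaw -11.4 tilt [-0.004  0.002] F [-1.3  0.6  0.3] M [ 0.    0.01 -0.04] w 0.0501 ff 0.0 q [ 16.  43.   5. 110.  -7.  28. -75.]
```

Run:
```python
from workcell import cams
from h import *
s=cams.snapshot("scene");t=cams.snapshot("top")
o=np.zeros((480,800,3),np.uint8)
o[:,:400]=crop(s,150,110,100,120,4);o[:,400:]=crop(t,300,130,100,120,4)
cv2.imwrite("pics/g1.png",o)
```

```text
(no output)
```

View pics/g1.png

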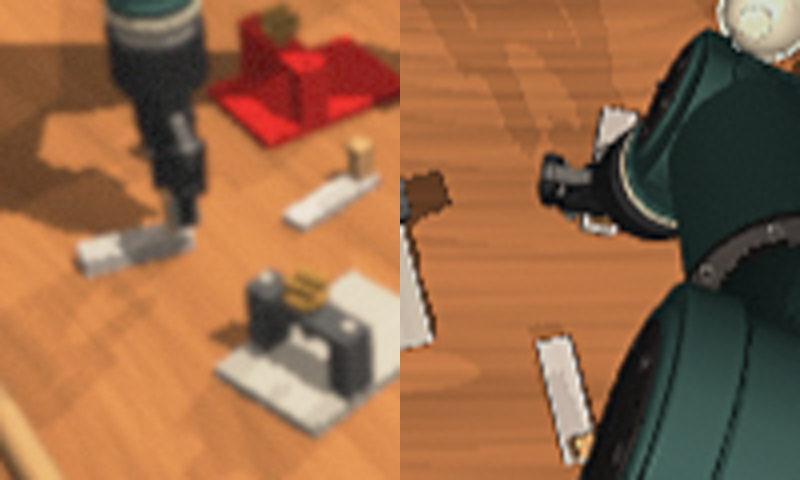

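The fingers straddle the grip, at about (183,215) in the left half. I'll lower and close, then lift.

```bash
python3 -m creep '[5,0.15,0,1.1,0, 0,0,0,0,0, 0,0,0,0,0, 0,0,0,0,0, 0,0,0,0,0]'
python3 -m creep '[0,0,0,0,0, 0,0,0,0,0]';python3 go.py
python3 -m creep '[0,0,0,-2,0, 0,0,0,-2,0, 0,0,0,-3,0, 0,0,0,-2,0,0,0,0,0,0]'; python3 go.py 0.45 -0.09 0.12 13.3
```

```text
time_s: 3.1
tool_pos: [0.5859, -0.2518, 0.026]
eef_rot: [[0.98, -0.2, 0.001], [-0.2, -0.98, -0.0], [0.001, 0.0, -1.0]]
ft_force: [-0.0, 0.9, 2.2]
gripper_width: 0.0151
finger_force: 58.7
time_s: 3.3
tool_pos: [0.5859, -0.2518, 0.026]
eef_rot: [[0.98, -0.2, 0.001], [-0.2, -0.98, -0.0], [0.001, 0.0, -1.0]]
ft_force: [-0.6, 0.8, 5.5]
gripper_width: 0.0149
finger_force: 59.2
t 3.3 pos [ 0.5859 -0.2518  0.026 ] yaw -11.5 tilt [ 0.001 -0.   ] F [-0.6  0.8  5.5] M [ 0.08  0.12 -0.  ] w 0.0149 ff 59.2 q [ 16.  43.   5. 110.  -7.  27. -75.]
time_s: 3.8
tool_pos: [0.5872, -0.2527, 0.1177]
eef_rot: [[0.98, -0.2, 0.005], [-0.2, -0.98, -0.002], [0.005, 0.001, -1.0]]
ft_force: [0.5, -0.3, -0.5]
gripper_width: 0.0148
finger_force: 58.6
shift cm [-16.69 -13.19  -0.33] turn -0.433
t 3.8 pos [ 0.5872 -0.2527  0.1177] yaw -11.5 tilt [ 0.005 -0.002] F [ 0.5 -0.3 -0.5] M [0.02 0.01 0.02] w 0.0148 ff 58.6 q [ 15.  36.   6. 109.  -6.  36. -76.]
```

```bash
python3 -m creep '[0,-4.2,-3.3,0,0, 0,-4.2,-3.3,0,0, 0,-4.2,-3.3,0,0, 0,-4.2,-3.3,0,0, 0,0,0,0,-0.11]'
python3 -m creep '[0,0,0,0,-0.11, 0,0,0,0,-0.11,0,0,0,0,-0.11, 0,0,0,0,0, 0,0,0,0,0]'; python3 go.py 0.4525 -0.0845 0.05 13.3
python3 - <<'E'
from workcell import cams
from h import *
s=cams.snapshot("scene");t=cams.snapshot("top");np.savez("t1.npz",**t);np.savez("s1.npz",**s)
o=np.zeros((500,800,3),np.uint8)
o[:,:400]=crop(s,190,140,100,125,4);o[:,400:]=crop(t,245,155,80,100,5)
cv2.imwrite("pics/g2.png",o)
E
```

```text
time_s: 4.3
tool_pos: [0.4468, -0.0928, 0.1132]
eef_rot: [[0.997, -0.08, -0.014], [-0.08, -0.997, 0.004], [-0.014, -0.003, -1.0]]
ft_force: [0.0, -0.6, -1.5]
gripper_width: 0.0148
finger_force: 58.9
time_s: 4.8
tool_pos: [0.4554, -0.0992, 0.1145]
eef_rot: [[0.972, 0.234, -0.002], [0.234, -0.972, 0.0], [-0.001, -0.001, -1.0]]
ft_force: [0.5, -0.2, -1.9]
gripper_width: 0.0147
finger_force: 58.9
shift cm [ 0.07 -1.49  6.46] turn 0.004
t 4.8 pos [ 0.4554 -0.0992  0.1145] yaw 13.5 tilt [-0.002  0.   ] F [ 0.5 -0.2 -1.9] M [0.01 0.03 0.  ] w 0.0147 ff 58.9 q [  7.  27.  -0. 130.   0.  23. -70.]
```

View pics/g2.png

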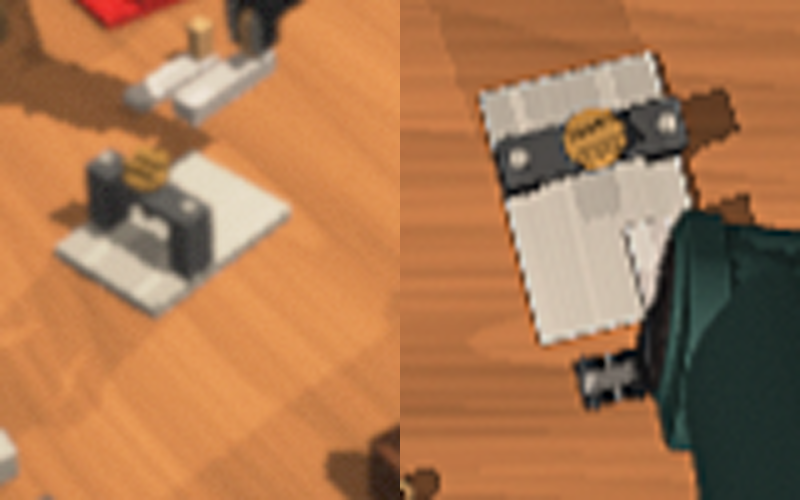

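The block is held level, and its left front corner shows at (625,228) in the right half. I'll work out its offset from the tool.

Run:
```python
from h import *
t=dict(np.load("t1.npz"));s=dict(np.load("s1.npz"))
p=np.array([.4554,-.0992,.1145]);a=np.radians(13.5);J=np.array([[np.cos(a),np.sin(a)],[-np.sin(a),np.cos(a)]])
f=lambda s,u,v,h,u0,v0,k:pix(s,u0+(u+.5)/k-.5,v0+(v+.5)/k-.5,h)
c=f(t,225,228,.1065,245,155,5);print("corner rel tool mm",(J@(c-p)[:2]*1000).round(1),"expect 79,12")
c=f(t,250,350-30,.1065,245,155,5);print("left edge pt",(J@(c-p)[:2]*1000).round(1))
for u,v in((173,98),(193,108),(275,55)):
    c=f(s,u,v,.1065,190,140,4);print("scene corner",(J@(c-p)[:2]*1000).round(1))
W=world(s)[140:200,190:262].reshape(-1,3);P=W[(abs(W[:,2]-.1065)<.006)]
L=(P-p)[:,:2]@J.T*1000;L=L[(L[:,0]>15)&(L[:,0]<100)&(abs(L[:,1])<25)]
print(len(L),"pct x",np.percentile(L[:,0],[2,98]).round(1),"y",np.percentile(L[:,1],[2,50,98]).round(1),"z",np.median(P[:,2]))
l=np.polyfit(L[:,0],L[:,1],1);print("slope deg",np.degrees(l[0]).round(1))
print("head now",f(t,195,139,.097,245,155,5),"plate corners",[f(t,u,v,.012,245,155,5).round(4) for u,v in((80,94),(255,53),(145,343))])
```

```text
corner rel tool mm [76.7 12.5] expect 79,12
left edge pt [26.1 11.7]
scene corner [78.8 -2.8]
scene corner [77.9 16.6]
scene corner [-10.   18.6]
120 pct x [17.  77.2] y [-7.2  8.5 20.3] z 0.10445570866731924
slope deg -0.7
head now [ 0.57644317 -0.05441095  0.097     ] plate corners [array([0.6158, 0.0061, 0.012 ]), array([ 0.6395, -0.0957,  0.012 ]), array([ 0.4712, -0.0303,  0.012 ])]
```

```bash
python3 -m creep '[0,-0.05,-1.5,0,0, 0,-0.3,0,3,0, 0,0,0,3,0, 0,0,0,1.2,0, 0,0,0,0,0]'; python3 go.py 0.5221 -0.0678 0.042 13.4
```

```text
time_s: 5.4
tool_pos: [0.4482, -0.0854, 0.042]
eef_rot: [[0.972, 0.236, -0.004], [0.236, -0.972, 0.0], [-0.003, -0.001, -1.0]]
ft_force: [0.1, 0.1, -0.4]
gripper_width: 0.0147
finger_force: 58.9
shift cm [ 7.6   0.04 -0.03] turn 0.005
t 5.4 pos [ 0.4482 -0.0854  0.042 ] yaw 13.7 tilt [-0.004  0.   ] F [ 0.1  0.1 -0.4] M [-0.    0.03 -0.02] w 0.0147 ff 58.9 q [  5.  35.  -0. 133.   0.  12. -72.]
```

```bash
python3 -m creep '[0,2,0.01,0,0, 0,2,0.01,0,0, 0,1.8,0.02,0,0, 0,1.8,0,0,0.005, 0,0,0,0,0]'; python3 go.py 0.5221 -0.0678 0.038 13.4
python3 -m creep '[0,0,0,0.2,0, 0,0,0,0.2,0, 0,0,0,0,0]'; python3 go.py 0.5221 -0.0678 0.038 13.4
python3 - <<'E'
from workcell import cams
from h import *
s=cams.snapshot("scene");t=cams.snapshot("top");np.savez("t2.npz",**t);np.savez("s2.npz",**s)
o=np.zeros((500,800,3),np.uint8)
o[:,:400]=crop(s,190,160,80,100,5);o[:,400:]=crop(t,255,155,80,100,5)
cv2.imwrite("pics/g3.png",o)
E
```

```text
time_s: 5.9
tool_pos: [0.5271, -0.067, 0.0444]
eef_rot: [[0.973, 0.233, 0.006], [0.233, -0.973, 0.0], [0.006, 0.001, -1.0]]
ft_force: [2.7, 1.3, -5.4]
gripper_width: 0.015
finger_force: 58.5
shift cm [-0.51 -0.04  0.64] turn 0.001
t 5.9 pos [ 0.5271 -0.067   0.0444] yaw 13.5 tilt [0.006 0.   ] F [ 2.7  1.3 -5.4] M [ 0.16 -0.44 -0.02] w 0.015 ff 58.5 q [  2.  37.   0. 124.  -1.  19. -73.]
time_s: 6.2
tool_pos: [0.5215, -0.0684, 0.0393]
eef_rot: [[0.973, 0.231, -0.002], [0.231, -0.973, -0.0], [-0.002, -0.0, -1.0]]
ft_force: [-0.7, -0.0, -1.2]
gripper_width: 0.0145
finger_force: 58.9
shift cm [ 0.07 -0.04  0.13] turn -0.001
t 6.2 pos [ 0.5215 -0.0684  0.0393] yaw 13.4 tilt [-0.002 -0.   ] F [-0.7 -0.  -1.2] M [0.   0.09 0.03] w 0.0145 ff 58.9 q [  2.  38.   0. 124.  -1.  18. -73.]
```

View pics/g3.png

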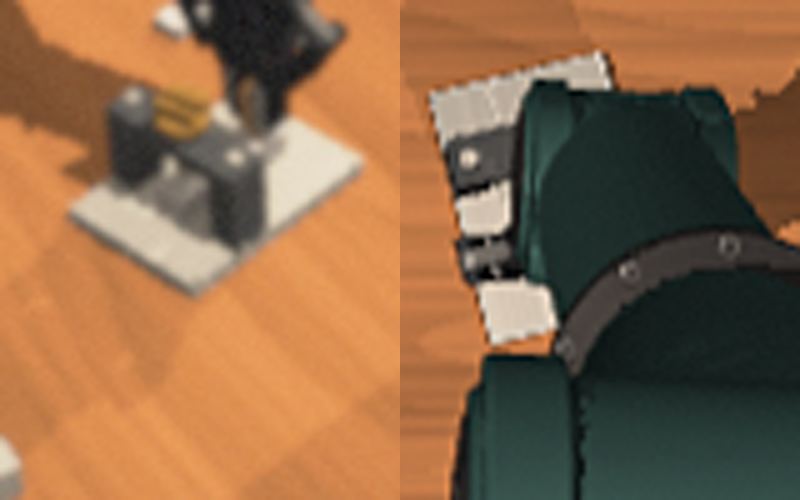

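The block is on the plate under the bridge: the free end shows below the bridge at (180,195) on the left, and the fingers are clear of the posts. I'll settle it, release and back up.

```bash
python3 -m creep '[0,0,0,0.1,0, 0,0,0,0.05,0, 0,0,0,0,0]'; python3 go.py 0.5221 -0.0678 0.038 13.4
python3 -m creep '[4,0,0,0,0, 4,0,0,0,0, 4,0,0,0,0, 4,0,0,0,0]'
python3 -m creep '[4,0,0,-1.5,0, 4,0,0,-3,0, 4,-1,0,-4,0, 4,-1,0,-4,0,4,0,0,0,0]'; python3 go.py 0.557 0.262 0.2 -37
```

```text
time_s: 6.6
tool_pos: [0.5227, -0.0681, 0.0379]
eef_rot: [[0.973, 0.231, -0.001], [0.231, -0.973, -0.0], [-0.001, -0.0, -1.0]]
ft_force: [-1.3, -0.2, 1.9]
gripper_width: 0.0147
finger_force: 59.5
shift cm [-0.05 -0.04 -0.01] turn -0.0
t 6.6 pos [ 0.5227 -0.0681  0.0379] yaw 13.4 tilt [-0.001 -0.   ] F [-1.3 -0.2  1.9] M [-0.11  0.18 -0.  ] w 0.0147 ff 59.5 q [  2.  38.   0. 124.  -1.  18. -73.]
time_s: 7.0
tool_pos: [0.5233, -0.0678, 0.0378]
eef_rot: [[0.973, 0.232, 0.0], [0.232, -0.973, 0.0], [0.0, 0.0, -1.0]]
ft_force: [0.2, -0.2, -0.1]
gripper_width: 0.0396
finger_force: 0.0
time_s: 7.5
tool_pos: [0.5054, -0.0734, 0.1672]
eef_rot: [[0.973, 0.231, 0.008], [0.231, -0.973, -0.001], [0.008, 0.003, -1.0]]
ft_force: [-0.3, -0.3, -0.1]
gripper_width: 0.0398
finger_force: 0.0
shift cm [ 12.78 -31.43  -3.27] turn 0.879
t 7.5 pos [ 0.5054 -0.0734  0.1672] yaw 13.3 tilt [ 0.008 -0.001] F [-0.3 -0.3 -0.1] M [-0.02 -0.05  0.02] w 0.0398 ff 0.0 q [  3.  24.   1. 123.  -1.  33. -73.]
```

```bash
python3 -m creep '[8.5,1.6,-3.9,-0.8,0, 8.5,1.6,-3.9,-0.8,0, 8.5,1.6,-3.9,-0.8,0, 8.5,1.6,-3.9,-0.8,0, 8.5,1.6,-3.9,0,0]'
python3 -m creep '[8.5,1.6,-3.9,0,0, 8.5,1.6,-3.9,0,0, 8.5,1.6,-3.9,0,0, 8.5,0,0,0,-0.14, 8.5,0,0,0,-0.14]'
python3 -m creep '[8.5,0,0,0,-0.14, 8.5,0,0,0,-0.14, 8.5,0,0,0,-0.14, 8.5,0,0,0,-0.14, 8.5,0,0,0,-0.14]'
python3 -m creep '[6,0,0,0,-0.14, 6,0,0,0,-0.14, 6,0,0,0,-0.14, 6,0,0,0,-0.14, 6,0,0,0,-0.14]'
python3 go.py 0.557 0.262 0.14 143.2
python3 - <<'E'
from workcell import cams
from h import *
s=cams.snapshot("scene");t=cams.snapshot("top");np.savez("t3.npz",**t);np.savez("s3.npz",**s)
o=np.zeros((600,800,3),np.uint8)
o[:500,:400]=crop(s,200,165,40,50,10);o[:,400:]=crop(t,260,165,40,60,10)
cv2.imwrite("pics/g4.png",o)
E
```

```text
time_s: 8.0
tool_pos: [0.5369, 0.1376, 0.1952]
eef_rot: [[0.973, 0.232, 0.002], [0.232, -0.973, 0.0], [0.002, -0.0, -1.0]]
ft_force: [0.9, -0.1, 0.1]
gripper_width: 0.0848
finger_force: 0.0
time_s: 8.5
tool_pos: [0.5551, 0.2635, 0.1937]
eef_rot: [[0.866, 0.5, -0.001], [0.5, -0.866, 0.0], [-0.001, -0.001, -1.0]]
ft_force: [0.6, -0.6, -0.8]
gripper_width: 0.085
finger_force: 0.0
time_s: 9.0
tool_pos: [0.5555, 0.2605, 0.1938]
eef_rot: [[0.344, 0.939, -0.001], [0.939, -0.344, -0.0], [-0.001, -0.001, -1.0]]
ft_force: [-0.3, -0.1, 0.4]
gripper_width: 0.0846
finger_force: 0.0
time_s: 9.5
tool_pos: [0.5555, 0.2605, 0.1938]
eef_rot: [[-0.342, 0.94, -0.001], [0.94, 0.342, -0.0], [0.0, -0.001, -1.0]]
ft_force: [1.1, -0.3, 0.4]
gripper_width: 0.0599
finger_force: 0.0
shift cm [0.09 0.2  5.38] turn -0.58
t 9.5 pos [0.5555 0.2605 0.1938] yaw 110.0 tilt [-0.001 -0.   ] F [ 1.1 -0.3  0.4] M [-0.02  0.   -0.03] w 0.0599 ff 0.0 q [-11.  30. -26. 108.  18.  46. -26.]
```

View pics/g4.png

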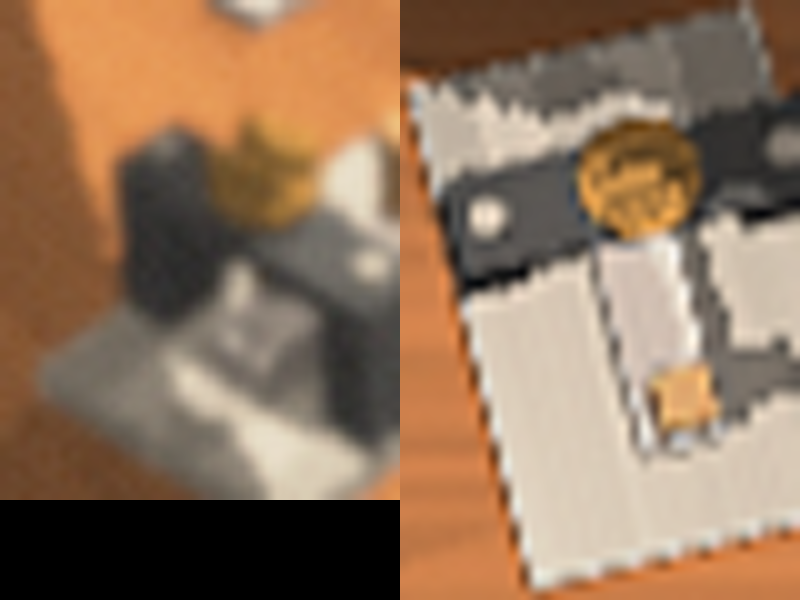

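The block lies under the screw with its grip at (683,397) on the right. The slot looks roughly parallel to the bridge, so I'll measure its angle with averaged images.

Run:
```python
from workcell import cams
from h import *
S=[cams.snapshot("top") for _ in range(12)];t=S[0]
I=np.mean([x["img"].astype(float) for x in S],0)
Z=np.median([world(x)[...,2] for x in S],0)
np.set_printoptions(linewidth=200)
print((Z[174:192,274:294]*1000).round().astype(int))
ys,xs=np.mgrid[174:192,274:294]
# resample brightness in world coords at head-top height, score dark bar by angle
g=I.sum(-1);c=pix(t,283.3,182.4,.097);
def smp(P):
    q=P@t["R"].T+t["t"];u=q[:,0]/q[:,2]*t["fx"]+t["cx"];v=q[:,1]/q[:,2]*t["fy"]+t["cy"]
    return cv2.remap(g.astype(np.float32),u.astype(np.float32)[None],v.astype(np.float32)[None],1)[0]
c=np.array([.5775,-.0545,.097])
for nm,G in(("bright",g),("height",np.clip(Z,.06,.1)*1000)):
  g=G
  r=[]
  for a in range(0,180,6):
    d=np.array([np.cos(np.radians(a)),np.sin(np.radians(a)),0]);n=np.array([-d[1],d[0],0])
    L,Wd=np.meshgrid(np.linspace(-.011,.011,12),np.linspace(-.003,.003,5))
    o=np.meshgrid(np.linspace(-.011,.011,12),[-.010,-.009,.009,.010])
    r.append(smp(c+L.ravel()[:,None]*d+Wd.ravel()[:,None]*n).mean()-smp(c+o[0].ravel()[:,None]*d*.6+o[1].ravel()[:,None]*n).mean())
  print(nm,dict(zip(range(0,180,6),np.round(r).astype(int).tolist())))
cv2.imwrite("pics/head.png",cv2.resize(I[172:194,272:296,::-1].astype(np.uint8),(528,484),interpolation=cv2.INTER_CUBIC))
```

```text
[[10 12 11 13 11 12 13 13 11 11 13 12 12 11 13 10 13 11 11 11]
 [10 12 12 12 12 10 12 11 11 11 12 13 11 11 10 12 11 10 11 13]
 [12 11 13 11 11 11 13 11 10 12 11 11 11 11 12 13 12 12 68 68]
 [12 11 13 11 11 12 12 81 81 83 83 95 93 11 69 68 66 67 66 68]
 [12 11 11 11 10 11 83 82 82 93 93 94 92 81 68 68 68 67 68 68]
 [10 12 10 10 10 82 94 93 93 92 92 90 90 87 83 68 67 67 68 66]
 [13 12 67 67 93 93 94 92 91 91 90 85 83 80 82 66 67 68 68 68]
 [67 67 68 68 92 93 91 90 88 82 82 83 81 80 84 82 67 67 67 68]
 [68 68 67 68 85 90 88 83 82 82 82 82 81 82 90 81 68 67 65 68]
 [68 68 66 69 81 83 81 81 82 81 83 88 89 91 92 93 67 67 67 68]
 [66 66 68 67 83 83 82 81 83 89 92 91 94 94 94 89 67 68 68 69]
 [66 68 67 67 82 81 82 89 90 92 92 93 92 84 82 67 66 67 67 67]
 [67 69 67 66 68 81 88 92 94 93 93 83 82 82 82 68 67 68 67 67]
 [70 67 66 67 68 78 83 94 92 82 83 83 83 82 67 65 59 11  9 14]
 [66 67 67 67 65 67 68 83 82 82 82 82 79 10 11 12 12 12 11 11]
 [67 67 67 66 68 68 66 64 58 30 29 29 28 31 11 12 11 12 11 11]
 [68 67 65 64 59 30 30 30 31 31 29 29 29 29 12 12 10 10 11 13]
 [58 13 11 11 10 28 29 30 29 29 31 30 30 29 11 11 13 13 12 11]]
bright {0: 10, 6: 16, 12: 26, 18: 33, 24: 38, 30: 40, 36: 41, 42: 39, 48: 37, 54: 34, 60: 33, 66: 32, 72: 32, 78: 29, 84: 24, 90: 18, 96: 14, 102: 12, 108: 8, 114: 6, 120: 4, 126: 3, 132: 4, 138: 6, 144: 8, 150: 10, 156: 10, 162: 10, 168: 9, 174: 7}
height {0: 2, 6: 2, 12: 2, 18: 2, 24: 2, 30: 2, 36: 2, 42: 2, 48: 1, 54: 1, 60: -1, 66: -2, 72: -3, 78: -4, 84: -5, 90: -6, 96: -7, 102: -8, 108: -9, 114: -9, 120: -9, 126: -8, 132: -7, 138: -6, 144: -5, 150: -3, 156: -2, 162: -1, 168: 0, 174: 1}
```

View pics/head.png

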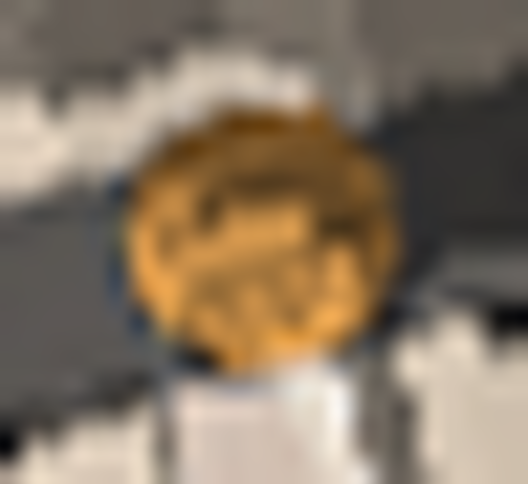

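The height map shows the slot clearly: its yaw is about 114°, and the head is about 3 mm lower than at joint 0, so the joint is near 1.3. Next I'll grasp the driver.

```bash
python3 -m creep '[6,0.1,0.2,0,0, 6,0,0,0,-0.145, 6,0,0,0,-0.145, 6,0,0,0,-0.145, 6,0,0,0,-0.145]'
python3 -m creep '[6,0,0,4,0, 6,0,0,1,0, 6,0,0,0,0]'
python3 go.py 0.557 0.262 0.075 143.2
```

```text
time_s: 10.7
tool_pos: [0.5576, 0.2624, 0.1948]
eef_rot: [[-0.801, 0.599, 0.0], [0.599, 0.801, 0.0], [-0.0, 0.0, -1.0]]
ft_force: [-0.0, -0.6, -0.1]
gripper_width: 0.06
finger_force: 0.0
time_s: 11.0
tool_pos: [0.5561, 0.2611, 0.1429]
eef_rot: [[-0.797, 0.604, -0.004], [0.604, 0.797, -0.002], [0.002, -0.004, -1.0]]
ft_force: [0.7, 0.2, -0.7]
gripper_width: 0.0599
finger_force: 0.0
shift cm [-0.03  0.15  6.79] turn -0.006
t 11.0 pos [0.5561 0.2611 0.1429] yaw 142.9 tilt [-0.004 -0.002] F [ 0.7  0.2 -0.7] M [-0.03  0.07 -0.02] w 0.0599 ff 0.0 q [ -7.  36. -32. 109.  27.  43.  -2.]
```

```bash
python3 -m creep '[6,0,0.1,2.5,0, 6,0,0,2.5,0, 6,0,0,1.5,0, 6,0,0,0,0, 6,0,0,0,0]';python3 go.py 0.557 0.262 0.075 143.2
python3 -m creep '[0,0,0,0,0, 0,0,0,0,0, 0,0,0,0,0, 0,0,0,0,0, 0,0,0,0,0]'; python3 go.py 0.557 0.262 0.075 143.2
```

```text
time_s: 11.5
tool_pos: [0.5585, 0.2636, 0.0806]
eef_rot: [[-0.798, 0.603, 0.001], [0.603, 0.798, 0.001], [-0.0, 0.001, -1.0]]
ft_force: [0.4, 0.3, 0.1]
gripper_width: 0.06
finger_force: 0.0
shift cm [ 0.02 -0.22  0.56] turn -0.005
t 11.5 pos [0.5585 0.2636 0.0806] yaw 142.9 tilt [0.001 0.001] F [0.4 0.3 0.1] M [-0.03  0.01 -0.01] w 0.06 ff 0.0 q [-10.  40. -29. 111.  31.  36.  -5.]
time_s: 12.0
tool_pos: [0.5588, 0.2635, 0.081]
eef_rot: [[-0.797, 0.603, 0.002], [0.604, 0.797, 0.001], [-0.001, 0.002, -1.0]]
ft_force: [-1.1, -1.1, 5.9]
gripper_width: 0.0254
finger_force: 59.3
shift cm [ 0.05 -0.23  0.6 ] turn -0.006
t 12.0 pos [0.5588 0.2635 0.081 ] yaw 142.9 tilt [0.002 0.001] F [-1.1 -1.1  5.9] M [-0.23  0.21  0.02] w 0.0254 ff 59.3 q [-10.  40. -29. 111.  31.  36.  -6.]
```

```bash
python3 -m creep '[0,0,0,-1.5,0, 0,0,0,-2,0, 0,0,0,-3,0, 0,0,0,-3,0, 0,0,0,-3,0]'; python3 -m creep '[0,0,0,-1,0, 0,0,0,0,0]'; python3 go.py 0.50 0.10 0.24 143
python3 - <<'E'
from workcell import cams
from h import *
s=cams.snapshot("scene");np.savez("s4.npz",**s)
o=crop(s,260,170,75,100,6);cv2.imwrite("pics/g5.png",o)
E
```

```text
time_s: 12.5
tool_pos: [0.5575, 0.2628, 0.2063]
eef_rot: [[-0.798, 0.603, -0.001], [0.603, 0.798, -0.0], [0.0, -0.001, -1.0]]
ft_force: [0.6, 0.6, -1.2]
gripper_width: 0.0256
finger_force: 58.9
time_s: 12.7
tool_pos: [0.5588, 0.2635, 0.2165]
eef_rot: [[-0.797, 0.604, 0.003], [0.604, 0.797, 0.001], [-0.002, 0.003, -1.0]]
ft_force: [-0.4, 0.4, -0.8]
gripper_width: 0.0254
finger_force: 58.9
shift cm [ -5.19 -16.58  -2.39] turn -0.002
t 12.7 pos [0.5588 0.2635 0.2165] yaw 142.9 tilt [0.003 0.001] F [-0.4  0.4 -0.8] M [-0.08 -0.01 -0.02] w 0.0254 ff 58.9 q [ -5.  31. -35. 106.  23.  50.   2.]
```

View pics/g5.png

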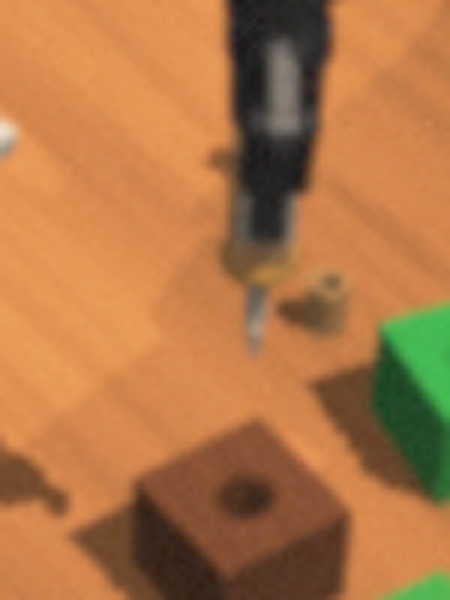

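The driver is held with its blade edge-on to the scene camera (tip at (253,350)), so the blade lies along tool y. The tool yaw for engagement is therefore about 204°. I'll carry it over the screw.

```bash
python3 -m creep '[0,-2.59,-3.02,0,0, 0,-2.59,-3.02,0,0, 0,-2.59,-3.02,0,0, 0,-2.59,-3.02,0,0, 0,-2.59,-3.02,0,0]'
python3 -m creep '[0,-2.59,-3.02,0,0, 0,-2.59,-3.02,0,0, 0,-2.59,-3.02,0,0, 0,0,0,0,-0.133, 0,0,0,0,-0.133]'
python3 -m creep '[0,0,0,0,-0.133, 0,0,0,0,-0.133, 0,0,0,0,-0.133, 0,0,0,0,-0.133, 0,0,0,0,-0.133]'
python3 -m creep '[0,0,0,0,-0.133, 0,0,0,0,0, 0,0,0,0,0]'
python3 go.py 0.578 -0.054 0.175 204
python3 - <<'E'
from workcell import cams,telemetry
from h import *
S=[cams.snapshot("scene") for _ in range(8)];s=S[0];np.savez("s5.npz",**s)
W=np.median([world(x) for x in S],0);p=telemetry.get_state()["tool_pos"]
P=W.reshape(-1,3);P=P[(np.hypot(*(P[:,:2]-p[:2]).T)<.03)&(P[:,2]>.1)]
for lo,hi in((.138,.160),(.160,.187),(.187,.196)):
    Q=P[(P[:,2]>lo)&(P[:,2]<hi)];print(lo,len(Q),(Q.mean(0)-p).round(4) if len(Q) else "", "min z",Q[:,2].min().round(4) if len(Q) else"")
E
```

```text
time_s: 13.25
tool_pos: [0.5686, 0.0624, 0.2126]
eef_rot: [[-0.798, 0.603, -0.004], [0.603, 0.798, -0.001], [0.003, -0.003, -1.0]]
ft_force: [0.2, -0.4, -2.0]
gripper_width: 0.0256
finger_force: 59.2
time_s: 13.75
tool_pos: [0.5758, -0.0573, 0.2123]
eef_rot: [[-0.928, 0.371, -0.005], [0.371, 0.928, -0.0], [0.004, -0.002, -1.0]]
ft_force: [0.0, 0.9, -1.8]
gripper_width: 0.0256
finger_force: 59.2
time_s: 14.25
tool_pos: [0.5759, -0.0549, 0.2125]
eef_rot: [[-0.959, -0.285, -0.004], [-0.285, 0.959, 0.0], [0.004, 0.002, -1.0]]
ft_force: [-0.4, 0.4, -0.8]
gripper_width: 0.0255
finger_force: 59.2
time_s: 14.55
tool_pos: [0.5764, -0.0548, 0.2132]
eef_rot: [[-0.916, -0.402, -0.003], [-0.402, 0.916, 0.001], [0.002, 0.002, -1.0]]
ft_force: [-0.4, 0.5, -1.0]
gripper_width: 0.0255
finger_force: 59.2
shift cm [-0.19  0.01  3.82] turn -0.005
t 14.55 pos [ 0.5764 -0.0548  0.2132] yaw -156.3 tilt [-0.003  0.001] F [-0.4  0.5 -1. ] M [-0.05 -0.02  0.  ] w 0.0255 ff 59.2 q [ 37.  33. -51. 111.  32.  52.  83.]
0.138 27 [-0.0014  0.006  -0.0641] min z 0.1424
0.16 18 [-0.0008  0.0064 -0.0453] min z 0.162
0.187 35 [ 0.0028  0.0133 -0.0231] min z 0.1872
```

Run:
```python
from workcell import cams
from h import *
from numpy import median
S=[cams.snapshot("scene") for _ in range(6)]+[dict(np.load("s5.npz"))]
W=np.median([world(x) for x in S],0).reshape(-1,3)
f=S[0]["R"][2,:2];f=f/np.hypot(*f);n=np.array([-f[1],f[0]])
c=np.array([.577,-.0545]);P=W[np.hypot(*(W[:,:2]-c).T)<.035]
for nm,lo,hi in(("bench top of head",.080,.098),("blade",.140,.155),("shank",.157,.183),("collar",.1855,.193)):
    Q=P[(P[:,2]>lo)&(P[:,2]<hi)];r=(Q[:,:2]-c);a=r@n*1000;b=r@f*1000
    print(nm,len(Q),"side mean",a.mean().round(1),"range",np.percentile(a,[3,97]).round(1),"depth mean",b.mean().round(1),"range",np.percentile(b,[3,97]).round(1))
print(n,f)
```

```text
bench top of head 87 side mean -2.5 range [-18.1  13.2] depth mean -6.4 range [-19.8   6.6]
blade 20 side mean -3.4 range [-9.9  4.4] depth mean -4.0 range [-7.7  0.7]
shank 23 side mean -3.4 range [-7.7  0.9] depth mean -5.4 range [-8.1 -1.8]
collar 25 side mean -4.8 range [-17.4  10. ] depth mean -13.5 range [-18.3  -6.6]
[ 0.82910163 -0.55909792] [-0.55909792 -0.82910163]
```

Tip and screw head agree within 1 mm in the same view. I'll lower into the slot.

```bash
python3 -m creep '[0,-0.05,0,2,0, 0,0,0,1.5,0, 0,0,0,1,0, 0,0,0,0,0, 0,0,0,0,0]'; python3 -m creep '[0,0,0,0.5,0, 0,0,0,0.3,0, 0,0,0,0.2,0, 0,0,0,0,0,0,0,0,0,0]'; python3 go.py 0.577 -0.0545 0.154 204
```

```text
time_s: 15.75
tool_pos: [0.578, -0.0542, 0.1697]
eef_rot: [[-0.915, -0.405, -0.0], [-0.405, 0.915, 0.0], [0.0, 0.0, -1.0]]
ft_force: [0.1, -0.3, -0.4]
gripper_width: 0.0258
finger_force: 59.2
time_s: 16.25
tool_pos: [0.578, -0.0545, 0.1599]
eef_rot: [[-0.915, -0.404, 0.0], [-0.404, 0.915, -0.0], [-0.0, -0.0, -1.0]]
ft_force: [0.5, 0.2, -0.5]
gripper_width: 0.0256
finger_force: 59.2
shift cm [0.09 0.04 0.59] turn -0.003
t 16.25 pos [ 0.578  -0.0545  0.1599] yaw -156.2 tilt [ 0. -0.] F [ 0.5  0.2 -0.5] M [-0.04  0.01  0.01] w 0.0256 ff 59.2 q [ 34.  37. -48. 113.  37.  47.  79.]
```

```bash
python3 -m creep '[0,0,0,0.2,0, 0,0,0,0.2,0, 0,0,0,0,0, 0,0,0,0,0]'; python3 go.py 0.577 -0.0545 0.154 204;python3 -m creep '[0,0,0,0.1,0, 0,0,0,0.1,0, 0,0,0,0,0, 0,0,0,0,0]'; python3 go.py
```

```text
time_s: 16.65
tool_pos: [0.5779, -0.0544, 0.1557]
eef_rot: [[-0.915, -0.404, -0.0], [-0.404, 0.915, 0.0], [0.0, 0.0, -1.0]]
ft_force: [0.5, -0.2, -0.7]
gripper_width: 0.0256
finger_force: 59.2
shift cm [0.08 0.03 0.17] turn -0.003
t 16.65 pos [ 0.5779 -0.0544  0.1557] yaw -156.2 tilt [-0.  0.] F [ 0.5 -0.2 -0.7] M [-0.02 -0.03  0.03] w 0.0256 ff 59.2 q [ 34.  37. -48. 113.  37.  47.  79.]
time_s: 17.05
tool_pos: [0.5779, -0.0544, 0.1538]
eef_rot: [[-0.915, -0.404, -0.0], [-0.404, 0.915, -0.0], [0.0, 0.0, -1.0]]
ft_force: [0.3, -0.6, -1.4]
gripper_width: 0.0252
finger_force: 59.2
t 17.05 pos [ 0.5779 -0.0544  0.1538] yaw -156.2 tilt [-0. -0.] F [ 0.3 -0.6 -1.4] M [ 0.03 -0.05 -0.01] w 0.0252 ff 59.2 q [ 34.  37. -47. 113.  38.  46.  79.]
```

```bash
python3 -m creep '[0,0,0,0,0.1, 0,0,0,0,0.1, 0,0,0,0.02,0.1, 0,0,0,0.02,0.1, 0,0,0,0.02,0.1]'; python3 go.py; python3 -m creep '[0,0,0,0.03,0.1, 0,0,0,0.03,0.1, 0,0,0,0.03,0.1, 0,0,0,0.03,0.1, 0,0,0,0.03,0.1]'; python3 go.py
```

```text
time_s: 17.55
tool_pos: [0.5793, -0.0541, 0.1535]
eef_rot: [[-0.996, 0.087, 0.003], [0.087, 0.996, 0.001], [-0.003, 0.001, -1.0]]
ft_force: [1.7, 0.2, -1.7]
gripper_width: 0.0254
finger_force: 59.1
t 17.55 pos [ 0.5793 -0.0541  0.1535] yaw 175.0 tilt [0.003 0.001] F [ 1.7  0.2 -1.7] M [ 0.09 -0.5   0.04] w 0.0254 ff 59.1 q [ 29.  35. -40. 113.  32.  43.  55.]
time_s: 18.05
tool_pos: [0.5796, -0.0539, 0.1522]
eef_rot: [[-0.833, 0.554, 0.004], [0.554, 0.833, 0.001], [-0.003, 0.003, -1.0]]
ft_force: [2.0, 0.8, -1.7]
gripper_width: 0.025
finger_force: 59.2
t 18.05 pos [ 0.5796 -0.0539  0.1522] yaw 146.4 tilt [0.004 0.001] F [ 2.   0.8 -1.7] M [ 0.08 -0.55  0.1 ] w 0.025 ff 59.2 q [ 24.  33. -32. 114.  26.  41.  32.]
```

```bash
python3 -m creep '[0,0,0,0.025,0.1, 0,0,0,0.025,0.1, 0,0,0,0.025,0.1, 0,0,0,0.025,0.1, 0,0,0,0.025,0.1]'; python3 -m creep '[0,0,0,0.025,0.1, 0,0,0,0.025,0.1,  0,0,0,0.025,0.1, 0,0,0,0,0, 0,0,0,0,0]'; python3 go.py
python3 - <<'E'
from workcell import cams
from h import *
S=[cams.snapshot("scene") for _ in range(6)]
Z=np.median([world(x) for x in S],0).reshape(-1,3)
c=np.array([.5757,-.0508])
r=np.hypot(*(Z[:,:2]-c).T)
for nm,m in(("now",Z),):
    h=Z[(r<.019)&(Z[:,2]>.069)&(Z[:,2]<.105),2]*1000; print(len(h),np.sort(h).round(1)[-45:])
W0=world(dict(np.load("s5.npz"))).reshape(-1,3);r0=np.hypot(*(W0[:,:2]-c).T);h=W0[(r0<.019)&(W0[:,2]>.069)&(W0[:,2]<.105),2]*1000;print(len(h),np.sort(h).round(1)[-45:])
E
```

```text
time_s: 18.55
tool_pos: [0.58, -0.0538, 0.151]
eef_rot: [[-0.465, 0.885, 0.004], [0.885, 0.465, 0.001], [-0.001, 0.004, -1.0]]
ft_force: [2.5, 0.2, -2.9]
gripper_width: 0.0253
finger_force: 59.2
time_s: 19.05
tool_pos: [0.58, -0.0539, 0.1502]
eef_rot: [[-0.189, 0.982, 0.004], [0.982, 0.189, 0.001], [-0.0, 0.005, -1.0]]
ft_force: [5.2, 0.1, -3.1]
gripper_width: 0.0255
finger_force: 59.2
t 19.05 pos [ 0.58   -0.0539  0.1502] yaw 100.9 tilt [0.004 0.001] F [ 5.2  0.1 -3.1] M [ 0.04 -1.19  0.03] w 0.0255 ff 59.2 q [ 15.  31. -20. 114.  16.  38.  -4.]
101 [ 84.6  84.6  84.9  84.9  84.9  85.2  85.3  85.7  86.2  86.2  86.3  86.5
  86.7  86.7  86.8  86.9  87.   87.2  87.5  87.6  87.8  87.8  88.1  88.2
  88.2  88.5  88.5  88.5  88.6  88.7  89.6  89.8  91.2  91.7  92.   92.8
  93.   95.8  96.6  96.9  97.7  98.8  99.6 103.  103.5]
100 [86.1 86.3 86.5 86.6 86.6 86.6 86.9 87.1 87.2 87.3 87.5 87.6 87.6 87.7
 88.2 88.6 88.7 88.8 88.9 88.9 89.1 89.2 89.2 89.3 89.5 89.5 89.8 89.9
 90.  90.  90.  90.1 90.4 91.3 91.5 91.5 91.6 91.6 91.8 92.3 92.3 92.7
 93.  93.5 94.7]
```

```bash
python3 -m creep '[0,0,0.1,0.02,0.1, 0,0,0.05,0.02,0.1, 0,0,0,0.02,0.1, 0,0,0,0.02,0.1, 0,0,0,0,0]'; python3 -m creep '[0,0,0,0,0,0,0,0,0,0,0,0,0,0,0]';python3 go.py
```

```text
time_s: 19.85
tool_pos: [0.5798, -0.0542, 0.1492]
eef_rot: [[0.211, 0.977, 0.001], [0.977, -0.211, -0.0], [-0.0, 0.001, -1.0]]
ft_force: [4.0, 0.4, -1.8]
gripper_width: 0.0256
finger_force: 59.5
time_s: 20.15
tool_pos: [0.5797, -0.0542, 0.1491]
eef_rot: [[0.211, 0.978, 0.001], [0.978, -0.211, 0.0], [0.0, 0.001, -1.0]]
ft_force: [4.2, -0.8, 0.6]
gripper_width: 0.0258
finger_force: 59.5
t 20.15 pos [ 0.5797 -0.0542  0.1491] yaw 77.8 tilt [0.001 0.   ] F [ 4.2 -0.8  0.6] M [ 0.01 -1.19  0.04] w 0.0258 ff 59.5 q [ 11.  30. -13. 114.  11.  37. -22.]
```

```bash
python3 -m creep '[0,0,0,0,-0.08, 0,0,0,0,-0.08, 0,0,0,-0.3,0, 0,0,0,-0.7,0, 0,0,0,-1.5,0]'; python3 go.py; python3 -m creep '[0,0,0,-2,0, 0,0,0,-2,0, 0,0,0,-1,0, 0,0,0,0,0]'; python3 go.py 0.5588 0.2635 0.22 78
```

```text
time_s: 20.65
tool_pos: [0.5763, -0.0544, 0.1727]
eef_rot: [[0.054, 0.998, -0.007], [0.999, -0.054, -0.0], [-0.0, -0.007, -1.0]]
ft_force: [1.0, 0.6, -0.5]
gripper_width: 0.0254
finger_force: 59.4
t 20.65 pos [ 0.5763 -0.0544  0.1727] yaw 86.9 tilt [-0.007 -0.   ] F [ 1.   0.6 -0.5] M [-0.05 -0.   -0.03] w 0.0254 ff 59.4 q [ 13.  29. -17. 113.  12.  40. -14.]
time_s: 21.05
tool_pos: [0.5795, -0.0542, 0.2252]
eef_rot: [[0.054, 0.999, 0.001], [0.999, -0.054, -0.0], [-0.0, 0.001, -1.0]]
ft_force: [0.5, 0.3, -1.7]
gripper_width: 0.0252
finger_force: 59.5
shift cm [31.62 -3.77  0.5 ] turn 0.156
t 21.05 pos [ 0.5795 -0.0542  0.2252] yaw 86.9 tilt [ 0.001 -0.   ] F [ 0.5  0.3 -1.7] M [ 0.03  0.03 -0.04] w 0.0252 ff 59.5 q [ 14.  25. -18. 111.  10.  46. -13.]
```

Now I'll move over the stand and measure the head with the top camera.

```bash
python3 -m creep '[0,4,-0.48,0,0, 0,4,-0.48,0,0, 0,4,-0.48,0,0, 0,4,-0.48,0,0, 0,4,-0.48,0,0]';python3 -m creep '[0,4,-0.48,0,0, 0,4,-0.47,0,0, 0,3.6,-0.42,0,0, 0,0,0,0,0, 0,0,0,0,0]';python3 go.py 0.5588 0.2635 0.22 87
cat > head.py <<'E'
from workcell import cams
from h import *
S=[cams.snapshot("top") for _ in range(12)]
Wd=np.median([world(x) for x in S],0);Z=Wd[...,2]
np.set_printoptions(linewidth=200)
print((Z[174:192,274:294]*1000).round().astype(int))
P=Wd[174:190,274:294].reshape(-1,3);P=P[(P[:,2]>.0725)&(P[:,2]<.1)];z=P[:,2]
th=(z.min()+z.max())/2; H=P[z>th]
br=Wd[170:200,265:305].reshape(-1,3);br=np.median(br[abs(br[:,2]-.068)<.004,2])
print("bridge",br,"jaw top med/90%",np.percentile(z,[75,85,95]),"low med",np.percentile(z,[10,20,30]))
E
python3 head.py
```

```text
time_s: 21.55
tool_pos: [0.5645, 0.1477, 0.2225]
eef_rot: [[0.054, 0.999, -0.003], [0.999, -0.054, -0.001], [-0.001, -0.003, -1.0]]
ft_force: [0.1, -0.8, -1.0]
gripper_width: 0.0254
finger_force: 59.5
time_s: 22.05
tool_pos: [0.557, 0.2641, 0.2225]
eef_rot: [[0.05, 0.999, -0.003], [0.999, -0.05, -0.001], [-0.002, -0.003, -1.0]]
ft_force: [0.6, -0.3, -1.6]
gripper_width: 0.025
finger_force: 59.5
shift cm [-0.05  0.19  0.25] turn 0.002
t 22.05 pos [0.557  0.2641 0.2225] yaw 87.1 tilt [-0.003 -0.001] F [ 0.6 -0.3 -1.6] M [-0.    0.01 -0.06] w 0.025 ff 59.5 q [-16.  28. -20. 106.  12.  48. -44.]
[[11 11 11 10 12 12 10 11 11 11 12 12 11 11 12 12 11 13 11 11]
 [12 11 12 11 11 12 11 11 11 11 13 11 12 11 11 11 13 11 11 11]
 [11 12 10 12 12 12 11 13 11 11 11 12 11 12 12 11 10 11 65 68]
 [13 11 12 11 12 11 11 12 77 75 78 77 12 12 67 67 67 67 68 68]
 [12 11 12 12 14 88 88 86 77 78 76 87 89 68 66 67 67 67 67 68]
 [12 13 11 12 11 87 88 85 76 76 77 85 89 89 68 67 67 68 68 67]
 [12 10 68 67 77 85 89 86 77 77 76 85 87 88 78 68 66 66 66 68]
 [68 67 67 68 76 80 90 85 77 77 78 85 87 86 77 76 68 67 67 68]
 [67 67 68 67 77 77 88 84 77 77 78 83 88 89 77 78 67 69 67 68]
 [69 68 68 72 76 77 89 87 77 77 78 84 88 88 76 76 67 67 68 67]
 [68 67 66 67 77 76 90 88 84 78 77 82 86 89 76 78 68 69 68 67]
 [66 68 68 68 78 76 89 88 85 76 78 78 86 89 76 67 67 68 67 68]
 [67 68 67 68 72 77 89 87 85 76 77 77 87 89 89 68 67 67 66 66]
 [67 67 70 67 68 77 87 88 85 78 77 77 80 77 68 66 61 11 11 13]
 [67 67 66 68 67 67 74 78 77 80 78 78 76 11 10 10 11 10 12 12]
 [68 69 68 66 68 67 67 64 57 31 32 29 29 30 12 12 11 10 13 12]
 [67 67 66 63 58 29 29 31 29 31 30 29 32 29 10 10 11 10 12 13]
 [57 10 11 11 11 29 30 29 29 30 28 30 28 29 12 14 10 11 12 11]]
bridge 0.06739581391071801 jaw top med/90% [0.08702453 0.08805404 0.0889388 ] low med [0.07606916 0.07661536 0.07718529]
```

The joint is now about 3.27, with height and slot angle agreeing, so the nose is pressed about 1.3 mm. I'll return the driver at its original yaw.

```bash
python3 -m creep '[0,0,0,0,-0.14, 0,0,0,0,-0.14, 0,0,0,0,-0.14, 0,0,0,0,-0.14, 0,0,0,0,-0.14]'; python3 -m creep '[0,0,0,0,-0.14,0,0,0,0,-0.13, 0,0,0,0,0,0,0,0,0,0]';python3 go.py 0.5588 0.2635 0.14 143
```

```text
time_s: 23.15
tool_pos: [0.5586, 0.2633, 0.224]
eef_rot: [[-0.607, 0.794, 0.0], [0.794, 0.607, -0.0], [-0.0, 0.0, -1.0]]
ft_force: [0.1, -0.2, -2.2]
gripper_width: 0.0253
finger_force: 59.4
time_s: 23.55
tool_pos: [0.5586, 0.2632, 0.2239]
eef_rot: [[-0.792, 0.611, -0.0], [0.611, 0.792, 0.0], [0.0, 0.0, -1.0]]
ft_force: [-0.0, 0.0, -0.9]
gripper_width: 0.025
finger_force: 59.4
shift cm [-0.    0.04  8.39] turn -0.011
t 23.55 pos [0.5586 0.2632 0.2239] yaw 142.4 tilt [-0.  0.] F [-0.   0.  -0.9] M [-0.04  0.06 -0.06] w 0.025 ff 59.4 q [ -5.  30. -34. 106.  21.  51.   3.]
```

```bash
python3 -m creep '[0,0,0.04,2.5,0, 0,0,0,2.5,0, 0,0,0,2,0, 0,0,0,1,0, 0,0,0,0,0]';python3 go.py;python3 -m creep '[0,0,0,1.5,0, 0,0,0,1.5,0, 0,0,0,1.5,0, 0,0,0,1,0, 0,0,0,0,0]';python3 go.py 0.5588 0.2635 0.081 143
```

```text
time_s: 24.05
tool_pos: [0.5579, 0.2631, 0.1426]
eef_rot: [[-0.793, 0.609, -0.002], [0.609, 0.793, -0.002], [0.001, -0.003, -1.0]]
ft_force: [-0.8, 0.2, -0.5]
gripper_width: 0.0256
finger_force: 59.5
t 24.05 pos [0.5579 0.2631 0.1426] yaw 142.5 tilt [-0.002 -0.002] F [-0.8  0.2 -0.5] M [ 0.    0.   -0.01] w 0.0256 ff 59.5 q [ -8.  35. -31. 109.  26.  42.  -1.]
time_s: 24.55
tool_pos: [0.5575, 0.2628, 0.0868]
eef_rot: [[-0.794, 0.608, -0.003], [0.608, 0.794, -0.002], [0.001, -0.003, -1.0]]
ft_force: [0.1, 0.7, -0.9]
gripper_width: 0.0256
finger_force: 59.5
shift cm [-0.06  0.13  0.58] turn -0.008
t 24.55 pos [0.5575 0.2628 0.0868] yaw 142.5 tilt [-0.003 -0.002] F [ 0.1  0.7 -0.9] M [ 0.    0.01 -0.06] w 0.0256 ff 59.5 q [-10.  40. -28. 111.  30.  37.  -4.]
```

```bash
python3 -m creep '[0,0,0,0.25,0, 0,0,0,0.1,0, 0,0,0,0,0, 0,0,0,0,0]';python3 go.py 0.5588 0.2635 0.081 143; python3 -m creep '[0,0,0,0.1,0, 0,0,0,0,0, 0,0,0,0,0]';python3 go.py 0.5588 0.2635 0.081 143
```

```text
time_s: 24.95
tool_pos: [0.559, 0.2638, 0.0858]
eef_rot: [[-0.794, 0.608, 0.001], [0.608, 0.794, 0.0], [-0.0, 0.001, -1.0]]
ft_force: [-1.0, 0.7, -1.2]
gripper_width: 0.0252
finger_force: 59.5
shift cm [-0.   -0.04  0.48] turn -0.008
t 24.95 pos [0.559  0.2638 0.0858] yaw 142.5 tilt [0.001 0.   ] F [-1.   0.7 -1.2] M [-0.01 -0.03 -0.01] w 0.0252 ff 59.5 q [-10.  40. -28. 111.  30.  37.  -4.]
time_s: 25.25
tool_pos: [0.5588, 0.2637, 0.0845]
eef_rot: [[-0.794, 0.608, 0.0], [0.608, 0.794, 0.0], [-0.0, 0.0, -1.0]]
ft_force: [-0.2, -0.0, -1.3]
gripper_width: 0.0255
finger_force: 59.5
shift cm [-0.01 -0.01  0.35] turn -0.008
t 25.25 pos [0.5588 0.2637 0.0845] yaw 142.5 tilt [0. 0.] F [-0.2 -0.  -1.3] M [-0.04 -0.01 -0.01] w 0.0255 ff 59.5 q [-10.  40. -27. 111.  30.  36.  -4.]
```

```bash
python3 -m creep '[0,0,0,0.2,0, 0,0,0,0.1,0, 0,0,0,0,0, 0,0,0,0,0]';python3 go.py 0.5588 0.2635 0.081 143; python3 -m creep '[6,0,0,0,0, 6,0,0,0,0, 6,0,0,0,0, 6,0,0,0,0]'; python3 -m creep '[6,0,0,-2,0, 6,0,0,-3,0, 6,0,0,-3,0, 6,0,0,-3,0, 6,0,0,0,0]'; python3 go.py 0.5221 -0.0678 0.18 13.4
```

```text
time_s: 25.65
tool_pos: [0.5587, 0.2637, 0.0813]
eef_rot: [[-0.794, 0.608, -0.0], [0.608, 0.794, -0.0], [0.0, -0.0, -1.0]]
ft_force: [0.4, -0.3, -0.9]
gripper_width: 0.0253
finger_force: 59.7
shift cm [-0.02 -0.01  0.03] turn -0.008
t 25.65 pos [0.5587 0.2637 0.0813] yaw 142.5 tilt [-0. -0.] F [ 0.4 -0.3 -0.9] M [-0.03 -0.02 -0.03] w 0.0253 ff 59.7 q [-11.  40. -27. 111.  30.  36.  -5.]
time_s: 26.05
tool_pos: [0.5588, 0.2638, 0.0815]
eef_rot: [[-0.794, 0.608, 0.0], [0.608, 0.794, 0.0], [-0.0, 0.0, -1.0]]
ft_force: [0.6, 0.5, -0.8]
gripper_width: 0.0595
finger_force: 0.0
time_s: 26.55
tool_pos: [0.5612, 0.2658, 0.1959]
eef_rot: [[-0.794, 0.608, 0.008], [0.608, 0.794, 0.004], [-0.003, 0.008, -1.0]]
ft_force: [0.4, 1.1, 0.2]
gripper_width: 0.06
finger_force: 0.0
shift cm [-17.19 -28.87   1.41] turn -0.888
t 26.55 pos [0.5612 0.2658 0.1959] yaw 142.5 tilt [0.008 0.004] F [0.4 1.1 0.2] M [ 0.02 -0.04  0.02] w 0.06 ff 0.0 q [ -6.  32. -33. 107.  23.  47.   1.]
```

```bash
python3 -m creep '[4,-2.1,-3.6,0,0, 4,-2.1,-3.6,0,0, 4,-2.1,-3.6,0,0, 4,-2.1,-3.6,0,0, 4,-2.1,-3.6,0,0]'; python3 -m creep '[4,-2.1,-3.6,0,0, 4,-2.1,-3.6,0,0, 4,-2.1,-3.6,0,0, 4,0,0,0,-0.148, 4,0,0,0,-0.148]';  python3 -m creep '[4,0,0,0,-0.148, 4,0,0,0,-0.148, 4,0,0,0,-0.148, 4,0,0,0,-0.148,4,0,0,0,0]'; python3 go.py 0.5227 -0.0678 0.1 193.4
python3 - <<'E'
from workcell import cams
from h import *
S=[cams.snapshot("top") for _ in range(5)];t=S[0];W=np.median([world(x) for x in S],0)
reg(t,W,152,172,36,36,.046,.057,"standtop");reg(t,W,152,172,36,36,.108,.128,"handle top")
E
```

```text
time_s: 27.05
tool_pos: [0.5318, 0.0552, 0.1908]
eef_rot: [[-0.794, 0.608, -0.001], [0.608, 0.794, -0.0], [0.001, -0.001, -1.0]]
ft_force: [0.6, -0.5, 0.4]
gripper_width: 0.0404
finger_force: 0.0
time_s: 27.55
tool_pos: [0.5161, -0.0694, 0.1907]
eef_rot: [[-0.937, 0.348, -0.001], [0.348, 0.937, -0.001], [0.001, -0.001, -1.0]]
ft_force: [0.6, 0.1, -0.5]
gripper_width: 0.0398
finger_force: 0.0
time_s: 28.05
tool_pos: [0.5164, -0.0673, 0.1906]
eef_rot: [[-0.973, -0.232, -0.001], [-0.232, 0.973, 0.001], [0.001, 0.001, -1.0]]
ft_force: [0.1, -0.4, -0.3]
gripper_width: 0.0399
finger_force: 0.0
shift cm [-0.61 -0.2   9.06] turn -0.0
t 28.05 pos [ 0.5164 -0.0673  0.1906] yaw -166.6 tilt [-0.001  0.001] F [ 0.1 -0.4 -0.3] M [ 0.04  0.04 -0.  ] w 0.0399 ff 0.0 q [ 38.  29. -48. 119.  31.  45.  74.]
standtop 421 mean [0.5554 0.2593 0.054 ] rect c [557.6 262.6] size [67.1 66.3] ang 88.1
handle top 100 mean [0.557  0.2618 0.1173] rect c [557.6 262.7] size [25.8 25.5] ang 52.0
```

The driver is home. Now to grasp the block's grip.

```bash
python3 -m creep '[4,-0.6,-0.2,3,0, 4,0,0,3,0, 4,0,0,3,0, 4,0,0,2,0, 4,0,0,0,0]'; python3 -m creep '[4,0,0,2,0, 4,0,0,1.5,0, 4,0,0,0.6,0, 4,0,0,0,0, 4,0,0,0,0]'; python3 go.py 0.5227 -0.0678 0.039 193.4
```

```text
time_s: 28.8
tool_pos: [0.5214, -0.0677, 0.0792]
eef_rot: [[-0.973, -0.232, -0.005], [-0.232, 0.973, -0.0], [0.005, 0.001, -1.0]]
ft_force: [-0.5, -0.4, 0.8]
gripper_width: 0.0401
finger_force: 0.0
time_s: 29.3
tool_pos: [0.524, -0.0676, 0.0413]
eef_rot: [[-0.973, -0.232, 0.002], [-0.232, 0.973, -0.0], [-0.001, -0.0, -1.0]]
ft_force: [-0.1, -0.4, 0.2]
gripper_width: 0.0403
finger_force: 0.0
shift cm [0.13 0.01 0.23] turn 0.0
t 29.3 pos [ 0.524  -0.0676  0.0413] yaw -166.6 tilt [ 0.002 -0.   ] F [-0.1 -0.4  0.2] M [ 0.04 -0.06 -0.02] w 0.0403 ff 0.0 q [ 26.  41. -33. 123.  48.  29.  60.]
```

```bash
python3 -m creep '[0,0,0,0,0, 0,0,0,0,0, 0,0,0,0,0, 0,0,0,0,0, 0,0,0,0,0]'; python3 go.py; python3 -m creep '[0,0.4,0,0,0, 0,0.6,0,0,0, 0,0.8,0,0,0, 0,0.8,0,0,0, 0,0.8,0,0,0]'; python3 go.py
```

```text
time_s: 29.8
tool_pos: [0.5238, -0.0678, 0.0414]
eef_rot: [[-0.973, -0.232, 0.001], [-0.232, 0.973, -0.001], [-0.001, -0.001, -1.0]]
ft_force: [-1.2, -0.5, 6.1]
gripper_width: 0.0148
finger_force: 59.2
t 29.8 pos [ 0.5238 -0.0678  0.0414] yaw -166.6 tilt [ 0.001 -0.001] F [-1.2 -0.5  6.1] M [-0.02  0.2   0.06] w 0.0148 ff 59.2 q [ 26.  41. -33. 123.  48.  29.  60.]
time_s: 30.3
tool_pos: [0.4924, -0.075, 0.0414]
eef_rot: [[-0.973, -0.233, 0.005], [-0.233, 0.973, 0.001], [-0.005, 0.0, -1.0]]
ft_force: [4.3, 0.5, 12.5]
gripper_width: 0.0148
finger_force: 61.1
t 30.3 pos [ 0.4924 -0.075   0.0414] yaw -166.5 tilt [0.005 0.001] F [ 4.3  0.5 12.5] M [ 0.27 -2.25 -0.01] w 0.0148 ff 61.1 q [ 27.  40. -32. 127.  50.  26.  58.]
```

```bash
python3 -m creep '[0,1,0,-0.2,0, 0,1,0,-0.1,0, 0,1,0,0,0, 0,1,0,0,0, 0,0,0,0,0]'; python3 go.py; python3 -m creep '[0,0,0,-2,0, 0,0,0,-3,0, 0,0,0,-3,0, 0,0,0,0,0]'; python3 go.py 0.5859 -0.2518 0.12 168
```

```text
time_s: 30.8
tool_pos: [0.4479, -0.0857, 0.043]
eef_rot: [[-0.973, -0.232, -0.004], [-0.232, 0.973, -0.001], [0.005, -0.0, -1.0]]
ft_force: [0.2, 0.1, -0.9]
gripper_width: 0.0146
finger_force: 58.8
t 30.8 pos [ 0.4479 -0.0857  0.043 ] yaw -166.6 tilt [-0.004 -0.001] F [ 0.2  0.1 -0.9] M [-0.03  0.   -0.02] w 0.0146 ff 58.8 q [ 27.  38. -30. 132.  52.  23.  56.]
time_s: 31.2
tool_pos: [0.4538, -0.0847, 0.1261]
eef_rot: [[-0.973, -0.232, 0.006], [-0.232, 0.973, -0.0], [-0.006, -0.002, -1.0]]
ft_force: [0.6, -0.4, -1.9]
gripper_width: 0.0151
finger_force: 58.9
shift cm [ -8.98 -19.31   0.7 ] turn 0.443
t 31.2 pos [ 0.4538 -0.0847  0.1261] yaw -166.6 tilt [ 0.006 -0.   ] F [ 0.6 -0.4 -1.9] M [-0.09  0.02  0.03] w 0.0151 ff 58.9 q [ 37.  31. -42. 129.  39.  33.  68.]
```

```bash
python3 -m creep '[0,-1.8,-3.86,0,0, 0,-1.8,-3.86,0,0, 0,-1.8,-3.86,0,0, 0,-1.8,-3.86,0,0, 0,-1.8,-3.86,0,0]'; python3 -m creep '[0,0,0,0,0.11, 0,0,0,0,0.11, 0,0,0,0,0.11, 0,0,0,0,0.11, 0,0,0,0,0]'; python3 go.py 0.5859 -0.2518 0.04 168
```

```text
time_s: 31.7
tool_pos: [0.5838, -0.2533, 0.1219]
eef_rot: [[-0.973, -0.232, -0.002], [-0.232, 0.973, 0.0], [0.002, 0.001, -1.0]]
ft_force: [0.0, -0.2, -1.0]
gripper_width: 0.015
finger_force: 58.9
time_s: 32.2
tool_pos: [0.583, -0.2515, 0.1221]
eef_rot: [[-0.979, 0.204, -0.002], [0.204, 0.979, -0.0], [0.002, -0.001, -1.0]]
ft_force: [0.9, 0.7, -1.1]
gripper_width: 0.0147
finger_force: 59.0
shift cm [-0.3   0.04  8.21] turn 0.004
t 32.2 pos [ 0.583  -0.2515  0.1221] yaw 168.2 tilt [-0.002 -0.   ] F [ 0.9  0.7 -1.1] M [-0.01  0.01 -0.02] w 0.0147 ff 59.0 q [ 43.  39. -35. 107.  32.  44.  68.]
```

```bash
python3 -m creep '[0,-0.2,0,3,0, 0,0,0,3,0, 0,0,0,2,0, 0,0,0,0.5,0, 0,0,0,0,0]';python3 -m creep '[0,0,0,0.3,0, 0,0,0,0,0, 0,0,0,0,0]'; python3 go.py 0.5859 -0.2518 0.0295 168
```

```text
time_s: 32.7
tool_pos: [0.5848, -0.2518, 0.0372]
eef_rot: [[-0.979, 0.203, -0.002], [0.203, 0.979, 0.001], [0.002, 0.0, -1.0]]
ft_force: [0.6, 0.3, -1.7]
gripper_width: 0.015
finger_force: 59.0
time_s: 33.0
tool_pos: [0.5862, -0.2523, 0.0363]
eef_rot: [[-0.979, 0.204, 0.002], [0.204, 0.979, -0.001], [-0.002, -0.0, -1.0]]
ft_force: [-0.2, -0.4, -1.1]
gripper_width: 0.0146
finger_force: 59.0
shift cm [0.04 0.05 0.68] turn 0.004
t 33.0 pos [ 0.5862 -0.2523  0.0363] yaw 168.2 tilt [ 0.002 -0.001] F [-0.2 -0.4 -1.1] M [0.03 0.05 0.01] w 0.0146 ff 59.0 q [ 40.  46. -30. 109.  38.  36.  63.]
```

```bash
python3 -m creep '[0,0,0,0.3,0, 0,0,0,0.2,0, 0,0,0,0.1,0, 0,0,0,0,0, 0,0,0,0,0]'; python3 go.py 0.5859 -0.2518 0.0295 168; python3 -m creep '[0,0,0,0.1,0, 0,0,0,0,0]'; python3 go.py
```

```text
time_s: 33.5
tool_pos: [0.5854, -0.2522, 0.0295]
eef_rot: [[-0.979, 0.204, -0.0], [0.204, 0.979, -0.0], [0.0, -0.0, -1.0]]
ft_force: [-1.4, -0.7, 0.7]
gripper_width: 0.0148
finger_force: 59.3
shift cm [-0.05  0.05 -0.  ] turn 0.004
t 33.5 pos [ 0.5854 -0.2522  0.0295] yaw 168.2 tilt [-0. -0.] F [-1.4 -0.7  0.7] M [-0.07  0.17  0.02] w 0.0148 ff 59.3 q [ 39.  46. -30. 109.  39.  35.  63.]
time_s: 33.7
tool_pos: [0.5854, -0.2522, 0.0294]
eef_rot: [[-0.979, 0.204, -0.001], [0.204, 0.979, -0.001], [0.0, -0.001, -1.0]]
ft_force: [-3.1, 0.1, 7.3]
gripper_width: 0.0147
finger_force: 60.2
t 33.7 pos [ 0.5854 -0.2522  0.0294] yaw 168.2 tilt [-0.001 -0.001] F [-3.1  0.1  7.3] M [0.01 0.63 0.02] w 0.0147 ff 60.2 q [ 39.  46. -30. 109.  39.  35.  63.]
```

Contact with the bench. I'll release, back off and look.

```bash
python3 -m creep '[4,0,0,0,0, 4,0,0,0,0, 4,0,0,0,0, 4,0,0,0,0]'; python3 -m creep '[4,0,0,-1.5,0, 4,0,0,-3,0, 4,0,0,-4,0, 4,0,0,-4,0, 4,3,3,0,0]'; python3 -m creep '[4,3,-4,0,0, 4,3,-4,0,0, 4,3,-4,0,0, 4,0,0,0,0, 4,0,0,0,0]'; python3 go.py
python3 head.py | tail -1
python3 - <<'E'
from workcell import cams
from h import *
S=[cams.snapshot("top") for _ in range(5)];t=S[0];W=np.median([world(x) for x in S],0)
reg(t,W,340,150,26,42,.010,.026,"bar");reg(t,W,340,150,26,42,.044,.06,"grip top")
reg(t,W,152,172,36,36,.108,.128,"handle top")
cv2.imwrite("pics/end.png",cv2.resize(t["img"][...,::-1],(800,600),interpolation=cv2.INTER_CUBIC))
E
```

```text
time_s: 34.1
tool_pos: [0.5857, -0.2521, 0.0282]
eef_rot: [[-0.979, 0.204, 0.0], [0.204, 0.979, 0.0], [-0.0, 0.0, -1.0]]
ft_force: [0.9, 0.1, 0.6]
gripper_width: 0.04
finger_force: 0.0
time_s: 34.6
tool_pos: [0.5699, -0.2223, 0.1601]
eef_rot: [[-0.977, 0.212, 0.016], [0.212, 0.977, -0.006], [-0.017, -0.002, -1.0]]
ft_force: [0.4, 0.7, 0.5]
gripper_width: 0.0397
finger_force: 0.0
time_s: 35.1
tool_pos: [0.4485, -0.3173, 0.1541]
eef_rot: [[-0.978, 0.208, 0.0], [0.208, 0.978, -0.001], [-0.0, -0.001, -1.0]]
ft_force: [0.0, 0.3, 0.3]
gripper_width: 0.0397
finger_force: 0.0
t 35.1 pos [ 0.4485 -0.3173  0.1541] yaw 168.0 tilt [ 0.    -0.001] F [0.  0.3 0.3] M [0.04 0.   0.  ] w 0.0397 ff 0.0 q [ 58.  32. -38. 117.  30.  41.  78.]
bridge 0.06743099096886188 jaw top med/90% [0.08690764 0.08823909 0.08895388] low med [0.07640922 0.07686497 0.0771628 ]
bar 228 mean [ 0.6197 -0.2581  0.0172] rect c [ 614.2 -258.3] size [24.2 89.8] ang 78.4
grip top 37 mean [ 0.5806 -0.2509  0.0508] rect c [ 580.9 -251. ] size [15.1 15.7] ang 77.4
handle top 100 mean [0.557  0.2618 0.1173] rect c [557.9 262.9] size [26.5 25.7] ang 50.6
```

View pics/end.png

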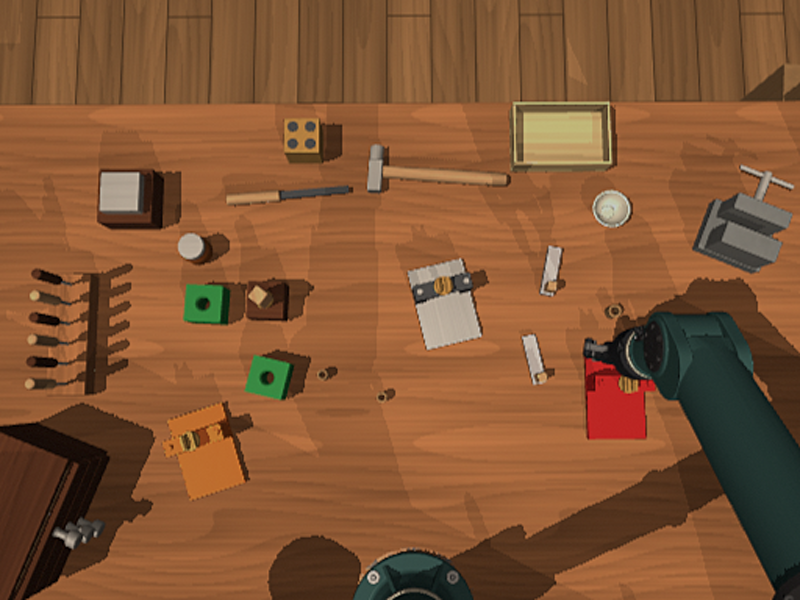

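The block lies flat at (551,270) clear of the jig, the driver is in its stand at (265,298), the screw height is unchanged, and nothing else moved. Handing in.

```bash
python3 -c "from workcell import finish_job; print(finish_job())"
```

```text
the job is handed in; nothing more can be done
None
```

The job is handed in, but no verdict came back: by camera estimate the screw was set with its nose pressed in about 1.3 mm, the driver is back in its stand, the thick block lies flat on the bench clear of the jig, and the bystanders look unmoved.

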